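Pin the reagent cassettes into line and arm the analyser

ROBOT

A 7-joint arm with a two-finger parallel gripper is mounted at the origin on the work surface. World frame = base frame: x ahead of the robot, y to its left, z up, the work surface at z = 0. Lengths are in m, angles in degrees, forces in N, time in s.
With the tool pointing down it reaches from about 0.4 to 0.9 m from the base axis. Payload 5.5 kg.
Tool frame: the origin (TCP) lies on the centre line of the jaws, within the pads' length; the fingertips stand 11 mm ahead of it and the grasp point (between the pads) lies 8 mm behind it; z points along the fingers, y is the line along which they close (so a half turn about z gives the same grasp; the last joint's range is limited). The gripper opens to 85 mm and grips with 20 to 120 N. Pads are 22 mm wide; open, the fingers measure 114 mm over their backs; the gripper's body (76 mm by 85 mm) begins 54 mm behind the grasp point. The pads swing forward as they close: fully open they stand 13 mm farther back than shut.
Start: joints at [-57.857, 28.699, -24.465, 88.831, 12.651, 65.22, -12.049], TCP at [0.191, 0.621, 0.242] pointing down, gripper open.
Joint ranges: [-164.97, 164.97], [-17.58, 116.51], [-87.97, 89.64], [11.32, 138.91], [-80.73, 260.73], [10.89, 115.49], [-147.41, 147.41]. Speed limits (degrees/s): [147.25, 147.25, 180, 180, 180, 180, 180].

INTERFACE

Orientations are given as [roll, pitch, yaw] about the fixed x, y, z axes, in that order (R = Rz(yaw) Ry(pitch) Rx(roll)).
In Python, from cell import robot, eyes gives the robot as it stands.
- The arm moves only by the tool send_rows, never from a script. Its arguments are lists of equal length, an entry for each row: "slide": the shift along the tool's x, y, z as a fraction of full scale, a list of three; "angular": the turn, a rotation vector about the tool's x, y, z as a fraction of full scale, a list of three; "fingers": the closure in counts, from 0 (fully open) to 255 (shut). In form: {"slide": [[x, y, z], ...], "angular": [[wx, wy, wz], ...], "fingers": [fingers, ...]}. A call has 1 to 5 rows; each row is the pose to reach, as a shift and turn from the pose commanded when the call began, along the tool's axes at that moment; what a row does not reach only later rows make up. Full scale, the value 1, is 0.4 m for a shift and 90 degrees for a turn. A row lasts 1/12 s, in which the tool goes at most 41.7 mm and 7.16 degrees, less where a joint would pass 70% of its speed; a pose out of reach is approached as far as the arm can. A call with a number of a shift or a turn outside -1 to 1 is refused whole. A call with a gripper value outside its range is refused whole. The fingers move at their own pace and stop on an object; the grip force is fixed at half the most. Time passes only in rows, so rows that repeat a pose let the fingers close. It gives the time, the measured TCP pose, the force, the opening and the grip force at its end, in the units of the state.
- robot.get_obs(): the state, without advancing time (a new reading comes with each control period).
- eyes.grab_frame(name): name is "scene" or "top" or "wrist"; returns a dict with "image" (400x640x3 uint8, red, green, blue), "camera_matrix" (3x3 intrinsics, pixels), "extrinsics" (4x4, takes a point from world to camera coordinates). Camera axes: x right, y down, z forward; pixel columns grow to the right and rows downward; lengths in m; the calibration is good to about 2 mm. A picture is of the moment at which its call begins. There is no depth.
- robot.job_done(): hands the job in; it is judged then, once.
Trained networks look in the newest picture that a camera, given by its name, has taken for a name from the list of things; names that differ only in an ending like _2 or _b are one class to them, and where a whole thing is asked for, a point or a joint stands for the part that bears it (a point fixed in the world has none). Each returns a list of dicts, best first, with "confidence" (0 to 1); they miss things now and then, are a little off and sometimes report something else, mostly with a low value. They report only what shows in the picture. A call takes as long as a camera call. They do not tell look-alikes from the thing itself.
- eyes.cut_out(query, camera): "mask" (400x640 bool, what is visible of it) and "bbox" ([centre column, centre row, width, height] in pixels, round what is visible of it).
The state is a dict: "t": time; "joint_positions": joint angles; "joint_velocities": joint speeds; "effort": joint torques, N m; "eef_pos": TCP position; "ee_rot": TCP orientation; "ft_force": force on the tool from outside, world axes, zero at the start; "wrist_torque": the same for the moment, N m; "opening": finger opening in m; "finger_force": force on a finger pad.
Only numpy, scipy, OpenCV 4.12 (cv2) and the standard library are available. Lean on these libraries where they do the work, as an engineer would, in place of code of your own. Each camera call takes 0.05 s, during which the arm holds its last target. There are 200 camera calls.

TASK

Load every reagent cassette that is on the bench into the deck frame of its own colour, hole end to the far side, and drive a tapered pin right down through cassette and deck until its collar sits on the plate, so that the cassette is pulled into line. Once all are pinned, take the key from its tray, put it in the key switch, turn it clockwise to the stop, and put it back in the tray, leaving the switch turned and the pins in. Do not knock over the jar or the bottle.

Things in the scene. Friction and masses are not known exactly. Their poses are not given: they have to be found in the camera images.
- red_cassette: red reagent cassette (may be absent), 0.2 kg: steel plate 86 x 56 x 6 mm (x, y, z) with a white block (red band and top) 44 x 26 mm (x, y), centred at x = -16, y = 0, from 6 to 40 mm above the underside, pinched across its 26 mm. Origin: centre of the plate's underside; z up; +x points to the end with the pin hole.
- red_hole (a point): centre of the round 16 mm pin hole in the red cassette, at the plate's upper face, 27 mm along the cassette's +x.
- red_frame (a point): centre of the red frame at the deck's +y end, at the deck's upper face; axes as the deck's. Its rim, 10 mm high, 4 mm thick, leans outward 20 deg as a lead-in, 91 x 61 mm inside at the foot (x, y); the cassette lies in it flat on the deck. The frame slides 8 mm either way along x, by 1 to 2 N, and stays; it starts 4 to 7 mm towards -x of its line (in line: 27 mm along -x from the deck hole).
- red_deck_hole (a point): centre of the round 16 mm hole through the deck for the red cassette, at the deck's upper face; it does not move.
- blue_cassette: blue reagent cassette (may be absent), 0.2 kg: steel plate 86 x 56 x 6 mm (x, y, z) with a white block (blue band and top) 44 x 26 mm (x, y), centred at x = -16, y = 0, from 6 to 40 mm above the underside, pinched across its 26 mm. Origin: centre of the plate's underside; z up; +x points to the end with the pin hole.
- blue_hole (a point): centre of the round 16 mm pin hole in the blue cassette, at the plate's upper face, 27 mm along the cassette's +x.
- blue_frame (a point): centre of the blue frame in the deck's middle, at the deck's upper face; axes as the deck's. Its rim, 10 mm high, 4 mm thick, leans outward 20 deg as a lead-in, 91 x 61 mm inside at the foot (x, y); the cassette lies in it flat on the deck. The frame slides 8 mm either way along x, by 1 to 2 N, and stays; it starts 4 to 7 mm towards -x of its line (in line: 27 mm along -x from the deck hole).
- blue_deck_hole (a point): centre of the round 16 mm hole through the deck for the blue cassette, at the deck's upper face; it does not move.
- yellow_cassette: yellow reagent cassette (may be absent), 0.2 kg: steel plate 86 x 56 x 6 mm (x, y, z) with a white block (yellow band and top) 44 x 26 mm (x, y), centred at x = -16, y = 0, from 6 to 40 mm above the underside, pinched across its 26 mm. Origin: centre of the plate's underside; z up; +x points to the end with the pin hole.
- yellow_hole (a point): centre of the round 16 mm pin hole in the yellow cassette, at the plate's upper face, 27 mm along the cassette's +x.
- yellow_frame (a point): centre of the yellow frame at the deck's -y end, at the deck's upper face; axes as the deck's. Its rim, 10 mm high, 4 mm thick, leans outward 20 deg as a lead-in, 91 x 61 mm inside at the foot (x, y); the cassette lies in it flat on the deck. The frame slides 8 mm either way along x, by 1 to 2 N, and stays; it starts 4 to 7 mm towards -x of its line (in line: 27 mm along -x from the deck hole).
- yellow_deck_hole (a point): centre of the round 16 mm hole through the deck for the yellow cassette, at the deck's upper face; it does not move.
- deck: analyser deck, fixed: aluminium block 140 x 260 mm (x, y), upper face 45 mm above the bench, with a white ledge 50 mm high along its +x edge. Origin: centre of its underside; three frames 80 mm apart along y, each with a deck hole at x = 27 mm. +x is the far side.
- pin1: tapered pin, standing in the pin block; all alike, any may go anywhere, spares stay. Origin: centre of the tip; z up. Radius 2 mm at the tip, growing evenly to 7.2 mm at 32 mm, straight to 42 mm; collar 22 mm across from 42 to 46 mm; orange round grip 16 mm across from 46 to 84 mm. Home: tip 42 mm below the plate's upper face. Aim the tip between the two holes, then lead it to the deck hole.
- pin2: tapered pin, standing in the pin block; all alike, any may go anywhere, spares stay. Origin: centre of the tip; z up. Radius 2 mm at the tip, growing evenly to 7.2 mm at 32 mm, straight to 42 mm; collar 22 mm across from 42 to 46 mm; orange round grip 16 mm across from 46 to 84 mm. Home: tip 42 mm below the plate's upper face. Aim the tip between the two holes, then lead it to the deck hole.
- pin3: tapered pin, standing in the pin block; all alike, any may go anywhere, spares stay. Origin: centre of the tip; z up. Radius 2 mm at the tip, growing evenly to 7.2 mm at 32 mm, straight to 42 mm; collar 22 mm across from 42 to 46 mm; orange round grip 16 mm across from 46 to 84 mm. Home: tip 42 mm below the plate's upper face. Aim the tip between the two holes, then lead it to the deck hole.
- pin_block: grey pin block, fixed, 44 x 130 x 46 mm (x, y, z), with three square 18 mm holes 42 mm apart along its y. Origin: centre of its underside.
- key: key, 50 g, upright in the tray's slotted block. Origin: centre of the blade's lower end; z up. Blade 14 x 6 mm (x, y) up to 26 mm, its lowest 4 mm only 11 x 3.5 mm; brass collar 24 mm across from 26 to 30 mm; green bow 30 x 8 mm (x, y) from 30 to 62 mm, pinched across its 8 mm.
- key_middle (a point): point on the key's axis 30 mm above the blade's lower end (top of the collar).
- key_tray: blue key tray, fixed, 100 x 160 mm (x, y), floor 4 mm thick, rim 22 mm high. A grey block 40 x 40 mm, top 34 mm above the bench, stands in it at y = +52 mm with a 15.5 x 7.5 mm slot (long side along x) for the key; from y = -76 to +32 mm the tray is empty. Origin: centre of its underside.
- key_switch (a joint): turn of the key switch, rad: 0 at the start, grows clockwise seen from above, stop at 1.5; 0.06 Nm turns it and it stays where it is left.
- key_slot (a point): centre of the mouth of the key switch's slot, 58 mm above the bench; axes turn with the switch: long side (16 mm) along x, short side (8 mm) along y, 28 mm deep. The key goes in, either way round, until its collar lies on the steel rotor (34 mm square), with 0.1 rad of play. The rotor stands on a white box 76 x 76 x 30 mm.
- jar: capped specimen jar, a bystander, 48 mm across, 65 mm high. Origin: centre of its underside; z up.
- bottle: capped amber bottle, a bystander, 54 mm across, 120 mm high. Origin: centre of its underside; z up.
Things that resemble listed ones, but are neither listed nor needed, are in the scene too. What is shaped like the red_cassette but green is not meant.

How it is judged:
By the outcome, as a careful person would: the job done as asked, in the order asked, and still so for the second after the job is handed in, with the robot touching nothing.
Of red_cassette, blue_cassette, yellow_cassette only 2 to 3 are there at a start; the rules pass over those that are not, and their reading is None.
At some moment in a run one of red_cassette, blue_cassette, yellow_cassette may be knocked a few centimetres aside while the robot is not near it.
It also fails if it takes over 210 s, if anything falls off the work surface, if the arm or the gripper's body presses on something with over 40 N, if the wrist force passes 120 N, or if a joint passes its speed limit or range.

## Working session

There is one attempt and no reset: what is moved stays moved. The work goes in short steps, Python scripts to look and compute and a tool call to move; the robot and the scene stay as the last step left them, time stands still between calls to the robot, and variables do not carry over. Pictures are saved under pics/ and viewed, at most 17 in all, crops included, and the job is handed in when it is done.

Besides the shell and the picture viewer there is one more tool, called after "Request:" as name(argument=value, ...) on one line, values as JSON. send_rows: Moves the arm, as the interface text tells. Shift numbers are shares of 0.4 m and turn numbers shares of 90 degrees, none past 1 either way. Its arguments: {"type":"object","properties":{"slide":{"type":"array"},"angular":{"type":"array"},"fingers":{"type":"array"}},"required":["slide","angular","fingers"]}

```bash
mkdir -p pics; ls; python3 - <<'E'
from cell import robot, eyes
import cv2
o=robot.get_obs(); print(o['t'],o['eef_pos'],o['ee_rot'],o['opening'])
for n in ('scene','top'):
    f=eyes.grab_frame(n); cv2.imwrite(f'pics/{n}0.png',f['image'][:,:,::-1]); print(f['camera_matrix'],f['extrinsics'])
E
```

```text
pics
0.0 [0.1905767  0.6207285  0.24124876] [-1.79886332e+02 -5.04815089e-03  1.62935935e+02] 0.08511612389479652
[[379.28875008   0.         314.74001872]
 [  0.         379.28875008 198.46112454]
 [  0.           0.           1.        ]] [[ 0.53721036  0.84341404 -0.00760161 -0.28826831]
 [ 0.71788488 -0.46194891 -0.5208114  -0.3494264 ]
 [-0.4427712   0.2743282  -0.85363792  1.10029715]
 [ 0.          0.          0.          1.        ]]
[[432.53857964   0.         319.28660305]
 [  0.         432.53857964 199.70536277]
 [  0.           0.           1.        ]] [[-0.00948586 -0.99965619 -0.02444436  0.01779451]
 [-0.98724145  0.01324818 -0.15867829  0.56174925]
 [ 0.15894758  0.02262728 -0.9870277   1.01133015]
 [ 0.          0.          0.          1.        ]]
```

View pics/top0.png

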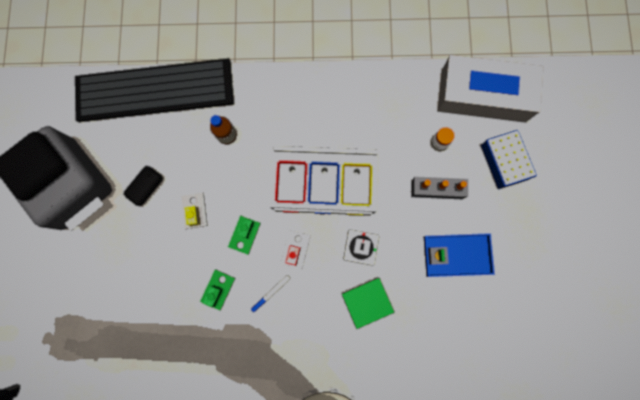

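View pics/scene0.png

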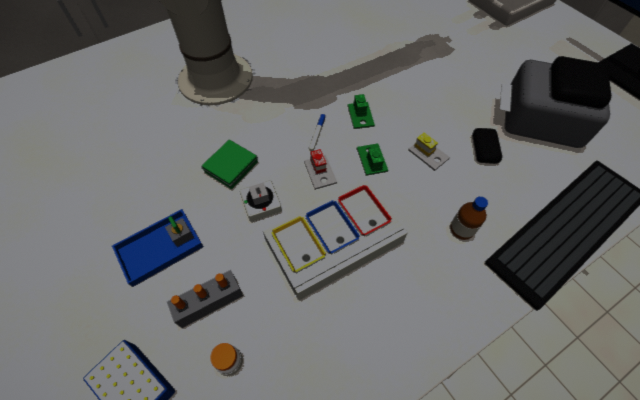

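```bash
cat > h.py <<'E'
import numpy as np, cv2
from scipy.spatial.transform import Rotation as R
from cell import robot, eyes
def pix(f,P):
    P=np.atleast_2d(P); c=P@f['extrinsics'][:3,:3].T+f['extrinsics'][:3,3]
    q=c@f['camera_matrix'].T; return q[:,:2]/q[:,2:]
def world(f,uv,z):
    uv=np.atleast_2d(uv); E=f['extrinsics']; Rt=E[:3,:3].T; C=-Rt@E[:3,3]
    d=np.c_[uv,np.ones(len(uv))]@np.linalg.inv(f['camera_matrix']).T@Rt.T
    return C+d*((z-C[2])/d[:,2])[:,None]
def cen(m): return np.argwhere(m)[:,::-1].mean(0)
def save(f,name,box=None,s=1):
    im=f['image'][:,:,::-1]
    if box: im=im[box[1]:box[3],box[0]:box[2]]
    cv2.imwrite('pics/'+name,cv2.resize(im,None,fx=s,fy=s,interpolation=cv2.INTER_CUBIC))
def yawxy():
    o=robot.get_obs(); return np.array(o['eef_pos']),np.array(o['ee_rot'])
def plan(tgt,yaw):
    """shift (fractions) and z-turn fraction from measured pose to tgt, tool down at yaw"""
    o=robot.get_obs(); r0=R.from_euler('xyz',o['ee_rot'],degrees=True)
    r1=R.from_euler('xyz',[180,0,yaw],degrees=True)
    s=r0.inv().apply(np.array(tgt)-o['eef_pos'])/0.4; a=(r0.inv()*r1).as_rotvec(degrees=True)/90
    print('slide',s.round(4),'ang',a.round(4),'rows>=',round(max(np.linalg.norm(s)*.4/.0417,np.linalg.norm(a)*90/7.16),1))
E
python3 - <<'E'
from h import *
zs=dict(red_cassette=.02,blue_cassette=.02,yellow_cassette=.02,deck=.045,pin1=.09,key=.05,key_switch=.05,key_tray=.01,jar=.03,bottle=.06,pin_block=.046)
for cam in('top','scene'):
    f=eyes.grab_frame(cam)
    for n,z in zs.items():
        for d in eyes.cut_out(n,cam)[:4]:
            if d['confidence']<.3: continue
            m=d['mask'].astype(np.uint8)
            r=cv2.minAreaRect(np.argwhere(m)[:,::-1].astype(np.float32)); b=world(f,cv2.boxPoints(r),z)
            e=b[1]-b[0] if np.linalg.norm(b[1]-b[0])>np.linalg.norm(b[2]-b[1]) else b[2]-b[1]
            print(cam,n,round(d['confidence'],2),cen(m).round(1),world(f,cen(m),z)[0,:2].round(3),'yaw',round(np.degrees(np.arctan2(e[1],e[0]))%180,1))
f=eyes.grab_frame('wrist'); print(f['camera_matrix'].round(1)); E=f['extrinsics']; print('cam pos',-E[:3,:3].T@E[:3,3],E[:3,:3].round(2))
E
```

```text
top red_cassette 0.98 [244.3 234.3] [0.482 0.199] yaw 159.9
top red_cassette 0.83 [217.3 289.4] [0.348 0.262] yaw 157.0
top red_cassette 0.72 [294.9 249. ] [0.444 0.073] yaw 164.8
top yellow_cassette 0.96 [193.8 210. ] [0.544 0.327] yaw 5.0
top yellow_cassette 0.7 [289.7 178.9] [0.62  0.086] yaw 177.1
top deck 0.68 [323.9 180.2] [ 0.61 -0.  ] yaw 87.0
top pin1 0.67 [424.6 184.1] [ 0.588 -0.236] yaw 134.0
top pin1 0.56 [460.3 185.6] [ 0.584 -0.319] yaw 89.2
top key_switch 0.56 [323.7 180.2] [0.609 0.   ] yaw 86.9
top key_switch 0.52 [362.3 246.3] [ 0.447 -0.09 ] yaw 89.4
top key_tray 0.85 [459.6 255. ] [ 0.425 -0.331] yaw 90.8
top jar 0.93 [442.5 138.8] [ 0.715 -0.3  ] yaw 134.3
top jar 0.34 [424.9 184. ] [ 0.6  -0.25] yaw 147.5
top bottle 0.96 [222.8 129.4] [0.74  0.249] yaw 39.2
top pin_block 0.56 [437.3 188.6] [ 0.585 -0.276] yaw 89.2
scene red_cassette 0.73 [360.1 112.8] [0.354 0.258] yaw 157.1
scene red_cassette 0.69 [371.8 159.2] [0.492 0.192] yaw 159.1
scene red_cassette 0.58 [319.3 169.3] [0.449 0.069] yaw 164.8
scene red_cassette 0.58 [174.9 225.8] [ 0.405 -0.278] yaw 14.5
sc
[... 346 characters left out ...]
0.605 -0.244] yaw 14.9
scene pin1 0.46 [179.4 303.7] [ 0.602 -0.324] yaw 17.0
scene pin1 0.45 [200.2 292.1] [ 0.603 -0.284] yaw 16.0
scene key 0.6 [258.7 193.2] [ 0.449 -0.09 ] yaw 166.6
scene key 0.54 [175.2 226.1] [ 0.426 -0.275] yaw 14.5
scene key_switch 0.6 [258.7 193.3] [ 0.449 -0.09 ] yaw 166.6
scene key_tray 0.57 [155.3 248.1] [ 0.427 -0.334] yaw 92.4
scene jar 0.7 [225.6 358.8] [ 0.713 -0.301] yaw 16.9
scene bottle 0.62 [468.7 218.4] [0.746 0.246] yaw 109.7
scene pin_block 0.87 [205.7 300.8] [ 0.604 -0.286] yaw 86.6
[[333.5   0.  321.1]
 [  0.  333.5 199.7]
 [  0.    0.    1. ]]
cam pos [0.12739315 0.64105223 0.3730634 ] [[ 0.29  0.96  0.  ]
 [ 0.92 -0.28  0.27]
 [ 0.25 -0.08 -0.96]]
```

```bash
python3 - <<'E'
from h import *
plan([.53,.325,.22],180)
E
```

```text
slide [-1.0283 -0.4595  0.0557] ang [-0.     -0.     -0.1896] rows>= 10.8
```

Request:
send_rows(slide=[[-0.09,-0.04,0],[-0.18,-0.08,0],[-0.27,-0.12,0],[-0.36,-0.16,0],[-0.45,-0.2,0]], angular=[[0,0,0],[0,0,0],[0,0,0],[0,0,0],[0,0,0]], fingers=[0,0,0,0,0])

```text
t: 1.77
eef_pos: [0.3405, 0.4908, 0.2424]
ee_rot: [180.0, 0.0, 163.0]
ft_force: [0.6, 0.2, 0.6]
opening: 0.0855
finger_force: 0.0
```

Request:
send_rows(slide=[[-0.09,-0.04,0],[-0.18,-0.08,0],[-0.27,-0.12,0],[-0.36,-0.16,0],[-0.45,-0.2,0]], angular=[[0,0,0],[0,0,0],[0,0,0],[0,0,0],[0,0,0]], fingers=[0,0,0,0,0])

```text
t: 2.18
eef_pos: [0.4892, 0.3614, 0.2426]
ee_rot: [180.0, 0.0, 162.9]
ft_force: [0.4, 0.8, 0.1]
opening: 0.0855
finger_force: 0.0
```

Request:
send_rows(slide=[[-0.06,-0.03,0.02],[-0.128,-0.06,0.056],[-0.128,-0.06,0.056],[-0.128,-0.06,0.056],[-0.128,-0.06,0.056]], angular=[[0,0,-0.06],[0,0,-0.12],[0,0,-0.19],[0,0,-0.19],[0,0,-0.19]], fingers=[110,110,110,110,110])

```text
t: 2.6
eef_pos: [0.5295, 0.3252, 0.2198]
ee_rot: [180.0, -0.1, 179.8]
ft_force: [-1.2, 0.9, -0.2]
opening: 0.0483
finger_force: 0.0
```

```bash
cat > cas.py <<'E'
from h import *
def cassette(col,cam='wrist',verbose=True,zb=0.0,near=None):
    f=eyes.grab_frame(cam); best=None
    for d in eyes.cut_out(col+'_cassette',cam):
        print('  ',round(d['confidence'],2),cen(d['mask']).round(0),world(f,cen(d['mask']),zb+.02)[0,:2].round(3))
    return f
if __name__=='__main__':
    import sys
    f=cassette(sys.argv[1]); print(robot.get_obs()['eef_pos'],robot.get_obs()['ee_rot'],robot.get_obs()['opening']); save(f,sys.argv[2])
E
python3 cas.py yellow w1.png
```

```text
0.69 [327. 185.] [0.539 0.332]
   0.69 [63. 84.] [0.441 0.083]
[0.52889203 0.32660599 0.22049901] [ 1.79919406e+02  9.68059773e-03 -1.79992093e+02] 0.04860872441294453
```

View pics/w1.png

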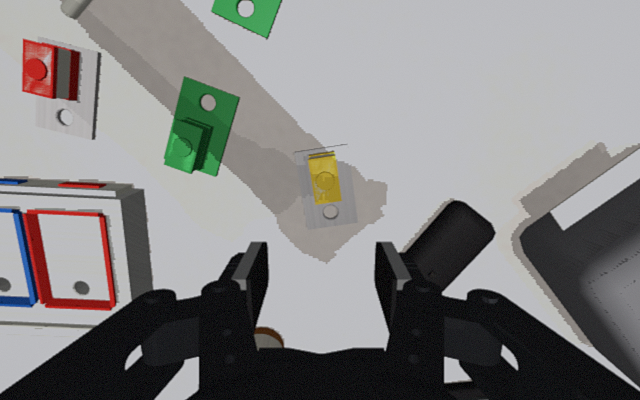

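```bash
cat > fit.py <<'E'
from h import *
from scipy.optimize import minimize
def box(x0,x1,y0,y1,z0,z1): return np.array([[x,y,z] for x in(x0,x1) for y in(y0,y1) for z in(z0,z1)])/1000.
CAS=[box(-43,43,-28,28,0,6),box(-38,6,-13,13,6,40)]
def place(P,p,zb):
    c,s=np.cos(p[2]),np.sin(p[2]); return np.c_[P[:,0]*c-P[:,1]*s+p[0],P[:,0]*s+P[:,1]*c+p[1],P[:,2]+zb]
def sil(f,model,p,zb,S=4):
    im=np.zeros((400*S,640*S),np.uint8)
    for b in model:
        h=cv2.convexHull((pix(f,place(b,p,zb))*S+S/2-.5).astype(np.float32)); cv2.fillConvexPoly(im,np.round(h).astype(np.int32),255)
    return cv2.resize(im,(640,400),interpolation=cv2.INTER_AREA)/255.
def fit(f,mask,p0,model=CAS,zb=0.):
    m=mask.astype(np.uint8); cs,_=cv2.findContours(m,cv2.RETR_EXTERNAL,cv2.CHAIN_APPROX_NONE)
    m=cv2.drawContours(np.zeros_like(m),cs,-1,1,-1).astype(float)
    cost=lambda q:np.abs(sil(f,model,[q[0]/100,q[1]/100,q[2]/10],zb)-m).sum()
    best=None
    for dy in(-.15,0,.15):
        q=np.array([p0[0]*100,p0[1]*100,(p0[2]+dy)*10])
        r=minimize(cost,q,method='Nelder-Mead',options=dict(initial_simplex=q+np.array([[0,0,0],[.6,0,0],[0,.6,0],[0,0,1.]]),xatol=.005,fatol=.5,maxiter=200))
        if best is None or r.fun<best.fun: best=r
    q=best.x; return np.array([q[0]/100,q[1]/100,q[2]/10]),best.fun/m.sum()
def cas(col,f,cam,guess,zb=0.):
    ds=eyes.cut_out(col+'_cassette',cam)
    if not ds: print(col,'none'); return
    d=min(ds,key=lambda d:np.linalg.norm(world(f,cen(d['mask']),zb+.02)[0,:2]-guess[:2]))
    p,e=fit(f,d['mask'],guess,zb=zb)
    h=place(np.array([[.027,0,.006]]),p,zb)
    print(col,'xy',p[:2].round(4),'yaw',np.degrees(p[2]).round(1),'err',round(e,3),'hole px',pix(f,h)[0].round(1)); return p
E
python3 - <<'E'
from fit import *
f=eyes.grab_frame('wrist')
p=cas('yellow',f,'wrist',np.array([.54,.332,.05]))
c,s=np.cos(p[2]),np.sin(p[2]); B=p[:2]-.016*np.array([c,s]); print('block',B)
plan([*B,.13],180+np.degrees(p[2]))
cas('red',f,'wrist',np.array([.445,.075,-.25]))
g=f['image'].astype(int).max(2)
for n,(u,v) in dict(h=(331,212),blue=(5,284),red=(82,288)).items():
    if n=='h': print(world(f,[u,v],.006))
    else: print(n,world(f,[u,v],.045))
E
```

```text
yellow xy [0.5455 0.3316] yaw 8.6 err 0.032 hole px [329.1 212.4]
block [0.52965796 0.32921715]
slide [-0.0016  0.0064  0.2265] ang [ 0.0006  0.0004 -0.0947] rows>= 2.2
red xy [0.445  0.0749] yaw -14.4 err 0.019 hole px [ 63.2 116.5]
[[0.57177243 0.33773504 0.006     ]]
blue [[0.63631103 0.00382545 0.045     ]]
red [[0.64098678 0.08153197 0.045     ]]
```

Request:
send_rows(slide=[[0,0.007,0.1],[0,0.007,0.2],[0,0.007,0.3],[0,0.007,0.4],[0,0.007,0.4]], angular=[[0,0,-0.07],[0,0,-0.1],[0,0,-0.1],[0,0,-0.1],[0,0,-0.1]], fingers=[110,110,110,110,110])

```text
t: 3.27
eef_pos: [0.5237, 0.3244, 0.0513]
ee_rot: [-179.7, -0.8, -170.9]
ft_force: [-1.4, -1.7, -1.4]
opening: 0.0484
finger_force: 0.0
```

Request:
send_rows(slide=[[0,0,0.05],[0,0,0.1],[0,0,0.1],[0,0,0.1],[0,0,0.1]], angular=[[0,0,0],[0,0,0],[0,0,0],[0,0,0],[0,0,0]], fingers=[110,110,110,140,255])

```text
t: 3.68
eef_pos: [0.5308, 0.3289, 0.0223]
ee_rot: [179.9, 0.2, -170.9]
ft_force: [-0.3, -0.0, 0.2]
opening: 0.0276
finger_force: 0.0
```

Request:
send_rows(slide=[[0,0,0],[0,0,0],[0,0,0],[0,0,0],[0,0,0]], angular=[[0,0,0],[0,0,0],[0,0,0],[0,0,0],[0,0,0]], fingers=[255,255,255,255,255])

```text
t: 4.1
eef_pos: [0.5311, 0.329, 0.0225]
ee_rot: [179.9, 0.2, -171.0]
ft_force: [-0.7, 0.3, 7.3]
opening: 0.0253
finger_force: 60.0
```

Request:
send_rows(slide=[[0,0,-0.1],[0,0,-0.2],[0,0,-0.3],[0,0,-0.3],[0,0,-0.3]], angular=[[0,0,0],[0,0,0],[0,0,0],[0,0,0],[0,0,0]], fingers=[255,255,255,255,255])

```text
t: 4.52
eef_pos: [0.532, 0.329, 0.1439]
ee_rot: [179.9, 0.4, -171.0]
ft_force: [0.1, 0.2, -3.2]
opening: 0.0249
finger_force: 60.0
```

```bash
python3 - <<'E'
from h import *
plan([.67,-.03,.25],177)
E
```

```text
slide [-0.2019 -0.9397 -0.2661] ang [0.002  0.0042 0.1336] rows>= 9.6
```

Request:
send_rows(slide=[[-0.01,-0.05,-0.08],[-0.03,-0.14,-0.14],[-0.05,-0.23,-0.18],[-0.07,-0.32,-0.22],[-0.09,-0.42,-0.26]], angular=[[0,0,0],[0,0,0],[0,0,0],[0,0,0],[0,0,0]], fingers=[255,255,255,255,255])

```text
t: 4.93
eef_pos: [0.5904, 0.1675, 0.2426]
ee_rot: [-180.0, -0.1, -170.9]
ft_force: [0.8, -0.1, -2.4]
opening: 0.025
finger_force: 59.8
```

Request:
send_rows(slide=[[-0.02,-0.1,0],[-0.04,-0.2,0],[-0.07,-0.3,0],[-0.09,-0.4,0],[-0.11,-0.48,0]], angular=[[0,0,0.03],[0,0,0.07],[0,0,0.1],[0,0,0.13],[0,0,0.133]], fingers=[255,255,255,255,255])

```text
t: 5.35
eef_pos: [0.664, -0.0182, 0.2411]
ee_rot: [-179.9, -0.2, 176.8]
ft_force: [0.9, -0.6, -2.2]
opening: 0.0251
finger_force: 59.8
```

Request:
send_rows(slide=[[0,-0.04,0],[0,-0.04,0],[0,-0.04,0]], angular=[[0,0,0],[0,0,0],[0,0,0]], fingers=[255,255,255])

```text
t: 5.6
eef_pos: [0.6625, -0.0316, 0.2409]
ee_rot: [-180.0, -0.2, 176.9]
ft_force: [-0.1, 0.7, -2.8]
opening: 0.0254
finger_force: 59.9
```

```bash
python3 - <<'E'
from h import *
f=eyes.grab_frame('wrist'); save(f,'w2.png'); np.save('f2.npy',f,allow_pickle=True)
o=robot.get_obs(); print(o['eef_pos'],o['ee_rot'],o['opening'])
E
```

```text
[ 0.66265413 -0.02913576  0.24133593] [179.96275644  -0.18829917 177.04517691] 0.024428710927282646
```

View pics/w2.png

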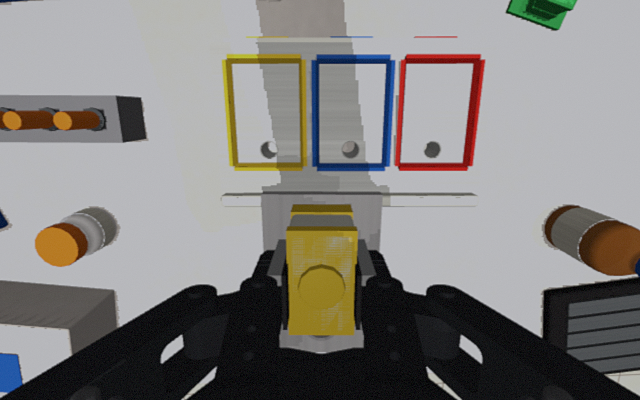

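```bash
cat > deck.py <<'E'
from h import *
def deck(f,seeds=None):
    im=f['image']; hsv=cv2.cvtColor(im,cv2.COLOR_RGB2HSV); out={}
    rng=dict(yellow=[(20,40)],blue=[(100,130)],red=[(0,8),(172,180)])
    for c,rs in rng.items():
        m=sum(cv2.inRange(hsv,(a,110,60),(b,255,255)) for a,b in rs)
        cs,h=cv2.findContours(m.astype(np.uint8),cv2.RETR_CCOMP,cv2.CHAIN_APPROX_NONE)
        inn=[k for k in range(len(cs)) if h[0][k][3]>=0 and cv2.contourArea(cs[k])>1000]
        if not inn: continue
        k=max(inn,key=lambda k:cv2.contourArea(cs[k])); o=cs[h[0][k][3]]
        res=[]
        for ct,z in((cs[k],.045),(o,.055)):
            w=world(f,ct[:,0].astype(float),z)[:,:2].astype(np.float32); r=cv2.minAreaRect(w*1000); res.append(r)
        a=lambda r:(r[2]+45)%90-45
        out[c]=[(np.array(r[0])/1000).round(4).tolist()+[round(r[1][0],1),round(r[1][1],1),round(a(r),1)] for r in res]
    return out
E
python3 - <<'E'
from deck import *
f=np.load('f2.npy',allow_pickle=True).item()
for k,v in deck(f).items(): print(k,v)
g=cv2.cvtColor(f['image'],cv2.COLOR_RGB2GRAY); H=[]
for u,v in((269,149),(350,149),(432,149)):
    s=cv2.resize(g[v-14:v+15,u-14:u+15],None,fx=8,fy=8,interpolation=cv2.INTER_CUBIC)
    med=np.median(s); m=(s<med-25).astype(np.uint8)
    cs,_=cv2.findContours(m,cv2.RETR_EXTERNAL,cv2.CHAIN_APPROX_NONE); c=max(cs,key=cv2.contourArea)
    (cx,cy),r=cv2.minEnclosingCircle(c); p=[u-14+(cx+.5)/8-.5,v-14+(cy+.5)/8-.5]
    w=world(f,p,.045)[0]; H.append(w[:2]); print(np.round(p,1),r/8,w.round(4))
H=np.array(H); d=H[2]-H[0]; print(np.linalg.norm(d),'deck yaw',np.degrees(np.arctan2(-d[0],d[1])))
E
```

```text
yellow [[0.5989, -0.0796, 64.0, 92.8, -3.2], [0.5989, -0.0791, 74.0, 103.4, -3.1]]
blue [[0.6038, 0.0005, 63.6, 93.8, -3.1], [0.6037, -0.0001, 73.8, 102.5, -3.2]]
red [[0.6077, 0.0798, 64.0, 92.8, -3.1], [0.6076, 0.0789, 74.2, 103.3, -3.1]]
[268.7 149.5] 8.806748390197754 [ 0.632  -0.0811  0.045 ]
[350.1 149.4] 8.762482643127441 [ 0.6363 -0.0018  0.045 ]
[431.8 149.1] 9.222902297973633 [0.6404 0.0779 0.045 ]
0.15915745870986345 deck yaw -3.0001819468043687
```

```bash
python3 - <<'E'
from h import *
plan([.5843,-.0785,.068],177)
E
```

```text
slide [ 0.1878 -0.1336  0.4339] ang [ 0.0004 -0.0021  0.0005] rows>= 4.7
```

Request:
send_rows(slide=[[0.07,-0.05,0.02],[0.14,-0.1,0.06],[0.188,-0.134,0.12],[0.188,-0.134,0.2],[0.188,-0.134,0.28]], angular=[[0,0,0],[0,0,0],[0,0,0],[0,0,0],[0,0,0]], fingers=[255,255,255,255,255])

```text
t: 6.07
eef_pos: [0.5849, -0.0786, 0.1309]
ee_rot: [-180.0, 0.1, 177.1]
ft_force: [1.3, 0.0, -2.0]
opening: 0.025
finger_force: 59.9
```

Request:
send_rows(slide=[[0,0,0.05],[0,0,0.08],[0,0,0.08],[0,0,0.08],[0,0,0.08]], angular=[[0,0,0],[0,0,0],[0,0,0],[0,0,0],[0,0,0]], fingers=[255,255,255,255,255])

```text
t: 6.48
eef_pos: [0.5874, -0.0782, 0.1005]
ee_rot: [180.0, 0.1, 177.1]
ft_force: [0.2, 0.0, -2.1]
opening: 0.0251
finger_force: 59.9
```

```bash
python3 - <<'E'
from h import *
plan([.5843,-.0785,.068],177)
E
```

```text
slide [ 0.0079 -0.001   0.0813] ang [0.0001 0.0016 0.0016] rows>= 0.8
```

Request:
send_rows(slide=[[0.008,0,0.02],[0.008,0,0.04],[0.008,0,0.06],[0.008,0,0.08],[0.008,0,0.08]], angular=[[0,0,0],[0,0,0],[0,0,0],[0,0,0],[0,0,0]], fingers=[255,255,255,255,255])

```text
t: 6.9
eef_pos: [0.5829, -0.079, 0.0669]
ee_rot: [-180.0, -0.0, 177.1]
ft_force: [-1.2, -0.9, 2.1]
opening: 0.0251
finger_force: 61.9
```

Request:
send_rows(slide=[[0,0,0],[0,0,0],[0,0,0]], angular=[[0,0,0],[0,0,0],[0,0,0]], fingers=[255,255,255])

```text
t: 7.15
eef_pos: [0.583, -0.079, 0.0669]
ee_rot: [180.0, 0.0, 177.1]
ft_force: [0.2, 0.2, 0.0]
opening: 0.0252
finger_force: 61.6
```

Request:
send_rows(slide=[[0,0,0],[0,0,0],[0,0,0],[0,0,-0.08],[0,0,-0.16]], angular=[[0,0,0],[0,0,0],[0,0,0],[0,0,0],[0,0,0]], fingers=[135,135,135,135,135])

```text
t: 7.57
eef_pos: [0.5806, -0.0786, 0.1295]
ee_rot: [180.0, -0.3, 177.1]
ft_force: [1.5, -0.4, 0.9]
opening: 0.04
finger_force: 0.0
```

Request:
send_rows(slide=[[0,0,-0.1],[0,0,-0.2],[0,0,-0.25],[0,0,-0.25],[0,0,-0.25]], angular=[[0,0,0],[0,0,0],[0,0,0],[0,0,0],[0,0,0]], fingers=[120,120,120,120,120])

```text
t: 7.98
eef_pos: [0.5838, -0.0791, 0.2329]
ee_rot: [-180.0, 0.2, 177.1]
ft_force: [-0.2, 0.1, 0.4]
opening: 0.0453
finger_force: 0.0
```

```bash
python3 - <<'E'
from fit import *
f=eyes.grab_frame('wrist'); save(f,'w3.png')
cas('yellow',f,'wrist',np.array([.5989,-.0793,-.05]),zb=.045)
cas('red',f,'wrist',np.array([.445,.075,-.25]))
plan([.4295,.0789,.15],180-14.4)
E
```

```text
yellow xy [ 0.5977 -0.0794] yaw -3.5 err 0.022 hole px [321.2 219.4]
red xy [0.445  0.0739] yaw -13.9 err 0.014 hole px [463.1  50.5]
slide [0.3995 0.3745 0.1999] ang [-1.000e-04 -1.800e-03  1.274e-01] rows>= 5.6
```

View pics/w3.png

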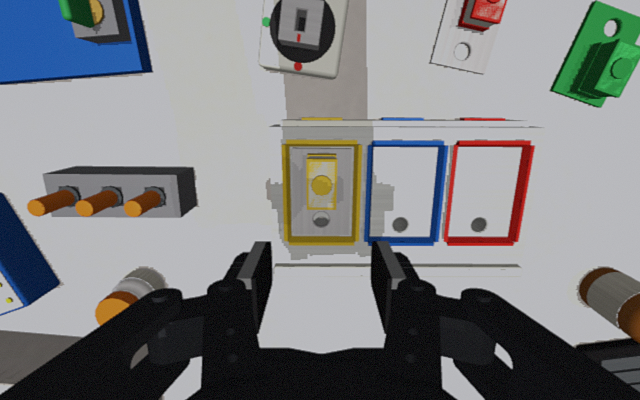

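Request:
send_rows(slide=[[0.06,0.055,0],[0.13,0.12,0],[0.2,0.19,0],[0.27,0.255,0],[0.33,0.31,0]], angular=[[0,0,0],[0,0,0],[0,0,0],[0,0,0],[0,0,0]], fingers=[120,120,120,120,120])

```text
t: 8.55
eef_pos: [0.4542, 0.0533, 0.2293]
ee_rot: [-180.0, -0.2, 177.1]
ft_force: [-0.3, 1.0, -0.3]
opening: 0.0453
finger_force: 0.0
```

Request:
send_rows(slide=[[0.035,0.03,0],[0.07,0.063,0.06],[0.07,0.063,0.14],[0.07,0.063,0.22],[0.07,0.063,0.22]], angular=[[0,0,0.06],[0,0,0.127],[0,0,0.127],[0,0,0.127],[0,0,0.127]], fingers=[120,120,120,120,120])

```text
t: 8.97
eef_pos: [0.4251, 0.0775, 0.1374]
ee_rot: [-179.8, -0.7, 165.7]
ft_force: [-0.8, -1.2, -0.4]
opening: 0.0449
finger_force: 0.0
```

Request:
send_rows(slide=[[0,0,0],[0,0,0],[0,0,0]], angular=[[0,0,0],[0,0,0],[0,0,0]], fingers=[120,120,120])

```text
t: 9.22
eef_pos: [0.4319, 0.0784, 0.1444]
ee_rot: [179.9, 0.1, 165.6]
ft_force: [0.4, -0.5, -0.1]
opening: 0.0454
finger_force: 0.0
```

```bash
python3 - <<'E'
from fit import *
f=eyes.grab_frame('wrist')
p=cas('red',f,'wrist',np.array([.445,.0739,-.25]))
c,s=np.cos(p[2]),np.sin(p[2]); B=p[:2]-.016*np.array([c,s]); print('block',B)
plan([*B,.022],180+np.degrees(p[2]))
E
```

```text
red xy [0.4453 0.074 ] yaw -14.8 err 0.037 hole px [319.4 236.3]
block [0.42985762 0.0780801 ]
slide [ 0.0059 -0.0021  0.3064] ang [0.0006 0.0017 0.0041] rows>= 2.9
```

Request:
send_rows(slide=[[0.005,-0.002,0.09],[0.005,-0.002,0.18],[0.005,-0.002,0.27],[0.005,-0.002,0.305],[0.005,-0.002,0.305]], angular=[[0,0,0],[0,0,0],[0,0,0],[0,0,0],[0,0,0]], fingers=[120,120,120,120,120])

```text
t: 9.73
eef_pos: [0.4268, 0.0774, 0.019]
ee_rot: [-179.9, -0.2, 165.6]
ft_force: [0.2, -0.2, 1.3]
opening: 0.0452
finger_force: 0.0
```

Request:
send_rows(slide=[[0,0,0],[0,0,0],[0,0,0],[0,0,0],[0,0,0]], angular=[[0,0,0],[0,0,0],[0,0,0],[0,0,0],[0,0,0]], fingers=[120,255,255,255,255])

```text
t: 10.15
eef_pos: [0.4304, 0.0782, 0.023]
ee_rot: [179.9, 0.2, 165.6]
ft_force: [-0.8, 1.2, 8.8]
opening: 0.0251
finger_force: 60.2
```

Request:
send_rows(slide=[[0,0,0],[0,0,0],[0,0,-0.1],[0,0,-0.2],[0,0,-0.3]], angular=[[0,0,0],[0,0,0],[0,0,0],[0,0,0],[0,0,0]], fingers=[255,255,255,255,255])

```text
t: 10.57
eef_pos: [0.4275, 0.078, 0.1424]
ee_rot: [-180.0, -0.1, 165.7]
ft_force: [1.8, -0.6, -1.1]
opening: 0.0251
finger_force: 59.7
```

```bash
python3 - <<'E'
from h import *
plan([.5925,.080,.17],177)
E
```

```text
slide [-0.3982  0.107  -0.0697] ang [ 0.     -0.0013 -0.126 ] rows>= 4.0
```

Request:
send_rows(slide=[[-0.08,0.02,-0.07],[-0.16,0.04,-0.08],[-0.25,0.065,-0.08],[-0.34,0.09,-0.08],[-0.398,0.107,-0.07]], angular=[[0,0,-0.04],[0,0,-0.08],[0,0,-0.126],[0,0,-0.126],[0,0,-0.126]], fingers=[255,255,255,255,255])

```text
t: 10.98
eef_pos: [0.5979, 0.0792, 0.1717]
ee_rot: [180.0, 0.4, 176.9]
ft_force: [1.0, -0.4, -1.3]
opening: 0.0248
finger_force: 59.8
```

Request:
send_rows(slide=[[0,0,0.05],[0,0,0.1],[0,0,0.15],[0,0,0.15],[0,0,0.15]], angular=[[0,0,0],[0,0,0],[0,0,0],[0,0,0],[0,0,0]], fingers=[255,255,255,255,255])

```text
t: 11.4
eef_pos: [0.5924, 0.0797, 0.1089]
ee_rot: [-180.0, -0.1, 177.0]
ft_force: [0.5, -0.6, -2.1]
opening: 0.0253
finger_force: 59.6
```

```bash
python3 - <<'E'
from h import *
plan([.592,.080,.068],177)
E
```

```text
slide [0.0008 0.0007 0.1023] ang [-0.0002 -0.0013 -0.0003] rows>= 1.0
```

Request:
send_rows(slide=[[0,0,0.03],[0,0,0.06],[0,0,0.09],[0,0,0.103],[0,0,0.103]], angular=[[0,0,0],[0,0,0],[0,0,0],[0,0,0],[0,0,0]], fingers=[255,255,255,255,255])

```text
t: 11.82
eef_pos: [0.593, 0.0798, 0.068]
ee_rot: [-179.9, -0.0, 177.0]
ft_force: [-2.6, 0.1, 5.2]
opening: 0.0251
finger_force: 60.9
```

Request:
send_rows(slide=[[0,0,0],[0,0,0],[0,0,0]], angular=[[0,0,0],[0,0,0],[0,0,0]], fingers=[255,255,255])

```text
t: 12.07
eef_pos: [0.5931, 0.0797, 0.0681]
ee_rot: [-180.0, -0.0, 177.0]
ft_force: [-3.0, -1.2, 5.8]
opening: 0.025
finger_force: 60.9
```

Request:
send_rows(slide=[[0,0,0],[0,0,0],[0,0,0],[0,0,-0.08],[0,0,-0.16]], angular=[[0,0,0],[0,0,0],[0,0,0],[0,0,0],[0,0,0]], fingers=[135,135,135,135,135])

```text
t: 12.48
eef_pos: [0.5913, 0.0798, 0.1301]
ee_rot: [-180.0, -0.3, 177.0]
ft_force: [1.2, -0.4, -0.5]
opening: 0.04
finger_force: 0.0
```

Request:
send_rows(slide=[[-0.05,-0.05,-0.1],[-0.08,-0.1,-0.2],[-0.1,-0.15,-0.28],[-0.1,-0.15,-0.28],[-0.1,-0.15,-0.28]], angular=[[0,0,0],[0,0,0],[0,0,0],[0,0,0],[0,0,0]], fingers=[120,120,120,120,120])

```text
t: 12.9
eef_pos: [0.6331, 0.0151, 0.2475]
ee_rot: [-180.0, 0.4, 176.7]
ft_force: [0.3, 0.2, -0.2]
opening: 0.0451
finger_force: 0.0
```

```bash
python3 - <<'E'
from fit import *
from deck import deck
f=eyes.grab_frame('wrist'); save(f,'w4.png')
cas('yellow',f,'wrist',np.array([.5989,-.0793,-.05]),zb=.045)
cas('red',f,'wrist',np.array([.6077,.0794,-.05]),zb=.045)
for n in('pin1','pin_block'):
  for d in eyes.cut_out(n,'wrist'): print(n,round(d['confidence'],2),cen(d['mask']).round(0),world(f,cen(d['mask']),.046)[0])
for k,v in deck(f).items(): print(k,v)
E
```

```text
yellow xy [ 0.5973 -0.079 ] yaw -3.3 err 0.016 hole px [224.5 171.8]
red xy [0.6085 0.0793] yaw -3.2 err 0.011 hole px [384.  173.8]
pin1 0.65 [ 44. 152.] [ 0.59534089 -0.25859931  0.046     ]
pin1 0.57 [ 10. 149.] [ 0.590496   -0.29189301  0.046     ]
pin_block 0.78 [ 61. 146.] [ 0.59048263 -0.24019727  0.046     ]
yellow [[0.5988, -0.0795, 64.4, 93.4, -3.3], [0.5987, -0.0788, 74.4, 103.2, -3.3]]
blue [[0.6034, 0.0002, 64.2, 93.4, -3.3], [0.6032, 0.0003, 73.9, 103.3, -3.1]]
red [[0.608, 0.0799, 64.1, 93.6, -3.1], [0.6078, 0.0794, 74.0, 103.2, -3.2]]
```

View pics/w4.png

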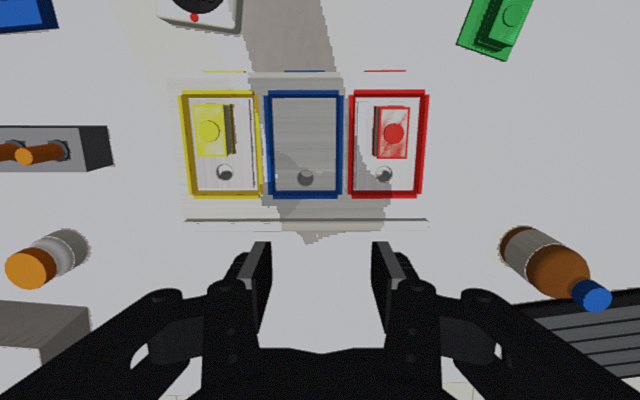

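```bash
python3 - <<'E'
from h import *
plan([.61,-.27,.22],177)
E
```

```text
slide [ 0.0093 -0.7252  0.0536] ang [ 0.0003 -0.0026  0.0012] rows>= 7.0
```

Request:
send_rows(slide=[[0,-0.09,0],[0,-0.18,0],[0,-0.27,0],[0,-0.36,0],[0,-0.45,0]], angular=[[0,0,0],[0,0,0],[0,0,0],[0,0,0],[0,0,0]], fingers=[120,120,120,120,120])

```text
t: 13.57
eef_pos: [0.6196, -0.1618, 0.2421]
ee_rot: [179.9, -0.2, 177.1]
ft_force: [1.0, -0.1, 0.3]
opening: 0.0453
finger_force: 0.0
```

Request:
send_rows(slide=[[0,-0.09,0.02],[0,-0.18,0.05],[0.01,-0.27,0.05],[0.01,-0.27,0.05],[0.01,-0.27,0.05]], angular=[[0,0,0],[0,0,0],[0,0,0],[0,0,0],[0,0,0]], fingers=[120,120,120,120,120])

```text
t: 13.98
eef_pos: [0.6089, -0.2721, 0.2214]
ee_rot: [180.0, -0.2, 176.7]
ft_force: [0.9, 0.7, 1.0]
opening: 0.0452
finger_force: 0.0
```

```bash
python3 - <<'E'
from fit import *
f=eyes.grab_frame('wrist'); save(f,'w5.png')
for n in('pin1','pin_block'):
  for d in eyes.cut_out(n,'wrist'): print(n,round(d['confidence'],2),d['bbox'],world(f,cen(d['mask']),.07 if n=='pin1' else .04)[0])
hsv=cv2.cvtColor(f['image'],cv2.COLOR_RGB2HSV); m=cv2.inRange(hsv,(8,150,60),(22,255,255))
n,l,st,ce=cv2.connectedComponentsWithStats(m)
for k in range(1,n):
    if st[k,4]>60: print('orange',st[k],ce[k].round(1))
print(robot.get_obs()['eef_pos'],robot.get_obs()['joint_positions'])
E
```

```text
pin1 0.93 [256.7, 168.8, 27.0, 27.9] [ 0.58764562 -0.32574854  0.07      ]
pin1 0.71 [352.1, 166.3, 29.3, 27.2] [ 0.59233555 -0.24460576  0.07      ]
pin1 0.47 [544.1, 164.1, 191.5, 172.4] [ 0.60418864 -0.07441429  0.07      ]
pin_block 0.8 [304.8, 160.4, 143.2, 55.3] [ 0.58873394 -0.28500708  0.04      ]
pin_block 0.56 [249.9, 24.8, 182.7, 49.6] [ 0.46752018 -0.32706537  0.04      ]
orange [294 157  20  25 372] [303.4 169.3]
orange [343 157  21  25 383] [353.  169.4]
orange [242 158  25  24 417] [254.1 169.1]
orange [ 279  268   42   45 1516] [299.8 290.1]
[ 0.61136103 -0.26660741  0.22300391] [ 32.34909311  30.35824298 -15.77549134  87.3744518    8.71623049
  63.5723964  101.89209155]
```

View pics/w5.png

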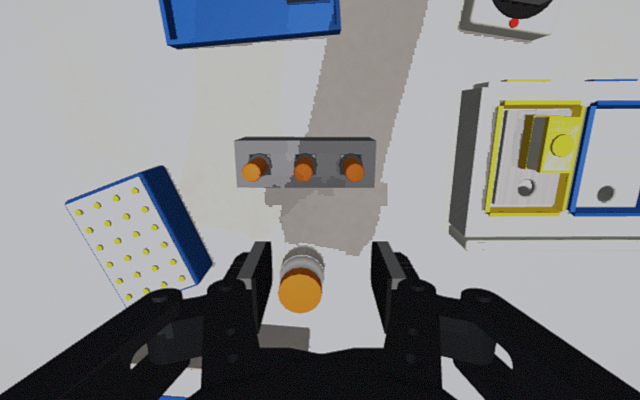

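```bash
python3 - <<'E'
from fit import *
f=eyes.grab_frame('wrist')
for uv in([303.4,169.3],[353,169.4],[254.1,169.1]): print(world(f,uv,.074)[0])
d=eyes.cut_out('pin_block','wrist')[0]
p,e=fit(f,d['mask'],np.array([.59,-.285,-.05]),model=[box(-22,22,-65,65,0,46)]); print(p[:2],np.degrees(p[2]),e)
print(place(np.array([[0,y,.0] for y in(-.042,0,.042)]),p,0)[:,:2])
hsv=cv2.cvtColor(f['image'],cv2.COLOR_RGB2HSV); m=cv2.inRange(hsv,(8,150,60),(22,255,255))
n,l=cv2.connectedComponents(m)
g=place(np.array([[0,.042,0]]),p,0)[0]
G=[np.array([[8e-3*np.cos(a),8e-3*np.sin(a),z] for a in np.linspace(0,6.28,24) for z in(.050,.088)])]
for uv in((353,169),(303,169),(254,169)):
    q,e=fit(f,l==l[uv[1],uv[0]],np.r_[world(f,uv,.074)[0,:2],0],model=G); print('pin',q[:2],e)
plan([*g[:2],.15],180+np.degrees(p[2]))
E
```

```text
[ 0.594639   -0.28041877  0.074     ]
[ 0.59684938 -0.23836049  0.074     ]
[ 0.59235805 -0.3221744   0.074     ]
[ 0.591754   -0.28553282] -3.1914865554843055 0.03571878550617034
[[ 0.58941572 -0.32746768]
 [ 0.591754   -0.28553282]
 [ 0.59409227 -0.24359796]]
pin [ 0.59353664 -0.24404208] 0.14724380318165
pin [ 0.59086268 -0.2854281 ] 0.16433857289472262
pin [ 0.58904905 -0.32692424] 0.19253213247021297
slide [0.0467 0.0554 0.1842] ang [ 0.0008 -0.0001  0.0042] rows>= 1.9
```

Request:
send_rows(slide=[[0.046,0.054,0.04],[0.046,0.054,0.12],[0.046,0.054,0.2],[0.046,0.054,0.2],[0.046,0.054,0.2]], angular=[[0,0,0],[0,0,0],[0,0,0],[0,0,0],[0,0,0]], fingers=[165,165,165,165,165])

```text
t: 14.65
eef_pos: [0.5927, -0.2452, 0.1426]
ee_rot: [179.9, -0.2, 177.1]
ft_force: [-0.3, -0.2, 1.5]
opening: 0.0301
finger_force: 0.0
```

```bash
python3 - <<'E'
from h import *
plan([.5938,-.2438,.066],177)
f=eyes.grab_frame('wrist'); print(pix(f,[[.5938,-.2438,.088]])); save(f,'w6.png',(200,100,440,400),2); print(robot.get_obs()['opening'])
E
```

```text
slide [-0.0033  0.0033  0.1915] ang [ 0.001  -0.0024  0.001 ] rows>= 1.8
[[323.3153013  226.43323544]]
0.02985167864017674
```

View pics/w6.png

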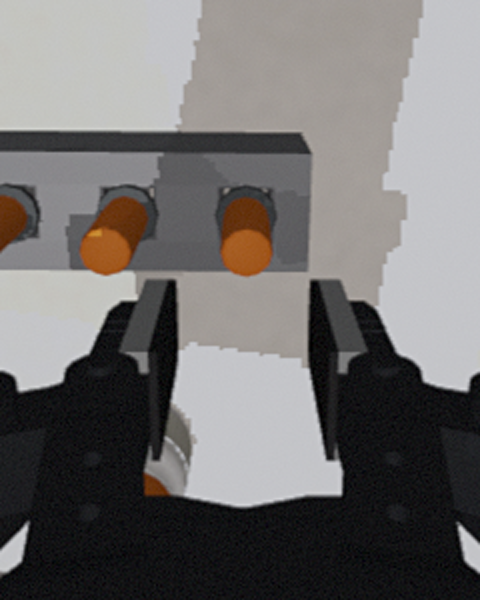

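Request:
send_rows(slide=[[-0.003,0.003,0.05],[-0.003,0.003,0.1],[-0.003,0.003,0.15],[-0.003,0.003,0.19],[-0.003,0.003,0.19]], angular=[[0,0,0],[0,0,0],[0,0,0],[0,0,0],[0,0,0]], fingers=[165,165,165,165,165])

```text
t: 15.12
eef_pos: [0.5947, -0.2455, 0.0671]
ee_rot: [180.0, -0.1, 177.0]
ft_force: [0.4, 0.1, 0.3]
opening: 0.03
finger_force: 0.0
```

Request:
send_rows(slide=[[0,0,0],[0,0,0],[0,0,0],[0,0,0],[0,0,0]], angular=[[0,0,0],[0,0,0],[0,0,0],[0,0,0],[0,0,0]], fingers=[165,255,255,255,255])

```text
t: 15.53
eef_pos: [0.597, -0.2462, 0.0705]
ee_rot: [-179.9, 0.2, 177.0]
ft_force: [-0.6, 0.6, 6.6]
opening: 0.0143
finger_force: 58.6
```

Request:
send_rows(slide=[[0,0,0],[0,0,-0.05],[0,0,-0.12],[0,0,-0.2],[0,0,-0.25]], angular=[[0,0,0],[0,0,0],[0,0,0],[0,0,0],[0,0,0]], fingers=[255,255,255,255,255])

```text
t: 15.95
eef_pos: [0.5963, -0.2462, 0.1717]
ee_rot: [-179.9, 0.2, 177.0]
ft_force: [1.6, -1.5, 0.6]
opening: 0.0142
finger_force: 58.7
```

```bash
python3 - <<'E'
from h import *
plan([.628,-.081,.17],177)
E
```

```text
slide [-0.0573  0.4166  0.0039] ang [-0.0008  0.0023 -0.0002] rows>= 4.0
```

Request:
send_rows(slide=[[-0.02,0.09,0],[-0.03,0.18,0],[-0.05,0.28,0],[-0.06,0.36,0],[-0.065,0.416,0]], angular=[[0,0,0],[0,0,0],[0,0,0],[0,0,0],[0,0,0]], fingers=[255,255,255,255,255])

```text
t: 16.37
eef_pos: [0.6307, -0.076, 0.1691]
ee_rot: [179.9, 0.1, 177.2]
ft_force: [0.2, 0.9, -1.7]
opening: 0.0138
finger_force: 58.8
```

Request:
send_rows(slide=[[0,0,0],[0,0,0.04],[0,0,0.08],[0,0,0.08],[0,0,0.08]], angular=[[0,0,0],[0,0,0],[0,0,0],[0,0,0],[0,0,0]], fingers=[255,255,255,255,255])

```text
t: 16.78
eef_pos: [0.6289, -0.0816, 0.1355]
ee_rot: [-180.0, -0.1, 176.9]
ft_force: [0.5, -1.1, 0.0]
opening: 0.0144
finger_force: 58.8
```

```bash
python3 - <<'E'
from h import *
f=eyes.grab_frame('wrist'); save(f,'w7.png',(220,130,420,330),3)
o=robot.get_obs();p=np.array(o['eef_pos']); print(p,o['ee_rot'])
t=p+[-.003,0,-.0665]; print('tip px',pix(f,[t])*1, (pix(f,[t])-[220,130])*3, 'crop deckhole',(pix(f,[[.632,-.0811,.045],[.6243,-.0807,.051]])-[220,130])*3)
E
```

```text
[ 0.6297699  -0.08154997  0.13643495] [-1.79990806e+02  2.52647636e-03  1.76939973e+02]
tip px [[320.90784187 215.36360367]] [[302.72352562 256.09081101]] crop deckhole [[305.9003419  244.15106359]
 [305.94048479 219.23694448]]
```

View pics/w7.png

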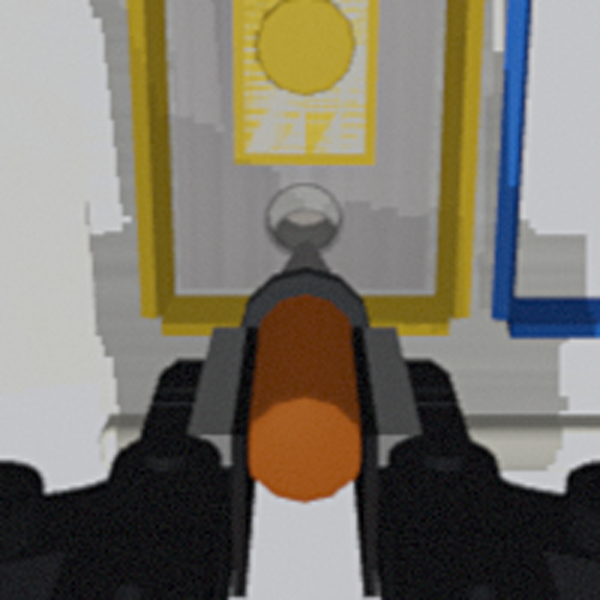

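```bash
python3 - <<'E'
from h import *
from scipy.optimize import least_squares
f=eyes.grab_frame('wrist'); p=np.array(robot.get_obs()['eef_pos'])
U=np.array([[306,245],[305,449]])/3+[220,130]
for fix in(None,.0665):
    def r(q):
        z=q[2] if fix is None else p[2]-fix
        T=np.array([[q[0],q[1],z],[q[0]+q[3],q[1],z+.084]]); return (pix(f,T)-U).ravel()[[0,1,2,3]]
    s=least_squares(r,[p[0],p[1],p[2]-.066,0],x_scale=.01); print(s.x-[*p,0],s.cost)
s=least_squares(lambda q:(pix(f,[q,q+[0,0,.084]])-U).ravel(),[p[0],p[1],p[2]-.066],x_scale=.01);print(s.x-p,s.cost)
plan([.628+.005,-.0815,.115],177)
E
```

```text
[-0.01375876  0.00119186 -0.03787944 -0.0064974 ] 1.6155871338926322e-26
[-0.00475187  0.00051381 -0.0660388   0.00028143] 0.14644179476439487
[-0.00516731  0.00054326 -0.06522577] 0.13615102200617654
slide [-0.0067  0.0005  0.0549] ang [-0.0001  0.0008 -0.0007] rows>= 0.5
```

Request:
send_rows(slide=[[-0.007,0,0],[-0.007,0,0.02],[-0.007,0,0.04],[-0.007,0,0.05],[-0.007,0,0.05]], angular=[[0,0,0],[0,0,0],[0,0,0],[0,0,0],[0,0,0]], fingers=[255,255,255,255,255])

```text
t: 17.3
eef_pos: [0.6312, -0.0811, 0.1141]
ee_rot: [180.0, -0.2, 177.0]
ft_force: [-0.7, 0.2, -0.6]
opening: 0.0141
finger_force: 58.8
```

Request:
send_rows(slide=[[0,0,0],[0,0,0],[0,0,0]], angular=[[0,0,0],[0,0,0],[0,0,0]], fingers=[255,255,255])

```text
t: 17.55
eef_pos: [0.6327, -0.0811, 0.1161]
ee_rot: [180.0, 0.0, 177.0]
ft_force: [0.9, -0.2, -0.6]
opening: 0.0137
finger_force: 58.8
```

```bash
python3 - <<'E'
from h import *
plan([.633,-.0815,.105],177)
plan([.637,-.0815,.0745],177)
E
```

```text
slide [-0.0007 -0.001   0.0278] ang [ 0.      0.0002 -0.0002] rows>= 0.3
slide [-0.0106 -0.0005  0.104 ] ang [ 0.      0.0002 -0.0002] rows>= 1.0
```

Descend gently; lead to the deck hole.

Request:
send_rows(slide=[[0,-0.001,0.014],[0,-0.001,0.028],[-0.002,-0.001,0.036],[-0.006,-0.001,0.045],[-0.01,-0.001,0.055]], angular=[[0,0,0],[0,0,0],[0,0,0],[0,0,0],[0,0,0]], fingers=[255,255,255,255,255])

```text
t: 17.97
eef_pos: [0.6344, -0.0819, 0.0934]
ee_rot: [-180.0, -0.3, 177.0]
ft_force: [-7.3, 0.2, 7.0]
opening: 0.0139
finger_force: 59.8
```

Request:
send_rows(slide=[[0,0,0.01],[0,0,0.02],[0,0,0.03],[0,0,0.035],[0,0,0.035]], angular=[[0,0,0],[0,0,0],[0,0,0],[0,0,0],[0,0,0]], fingers=[255,255,255,255,255])

```text
t: 18.38
eef_pos: [0.6349, -0.0819, 0.0787]
ee_rot: [-180.0, -0.2, 177.0]
ft_force: [-2.7, -1.3, -0.6]
opening: 0.014
finger_force: 59.2
```

```bash
python3 - <<'E'
from h import *
plan([.637,-.0815,.0745],177); o=robot.get_obs(); print(o['eef_pos'],o['ft_force'],o['wrist_torque'])
E
```

```text
slide [-0.0052  0.0013  0.0105] ang [-0.0002 -0.0022 -0.0003] rows>= 0.1
[ 0.63490944 -0.08191439  0.07870904] [-2.66784884 -1.28076306 -0.61199813] [-0.08327459  0.63649454  0.00405747]
```

Request:
send_rows(slide=[[0,0,0.005],[0,0,0.01],[0,0,0.014],[0,0,0.018],[0,0,0.018]], angular=[[0,0,0],[0,0,0],[0,0,0],[0,0,0],[0,0,0]], fingers=[255,255,255,255,255])

```text
t: 18.8
eef_pos: [0.6355, -0.0819, 0.0754]
ee_rot: [-179.9, -0.1, 177.0]
ft_force: [-13.1, 0.1, 23.9]
opening: 0.0141
finger_force: 62.0
```

Request:
send_rows(slide=[[0,0,0],[0,0,0],[0,0,-0.03],[0,0,-0.1],[0,0,-0.18]], angular=[[0,0,0],[0,0,0],[0,0,0],[0,0,0],[0,0,0]], fingers=[165,165,165,165,165])

```text
t: 19.22
eef_pos: [0.6354, -0.0815, 0.1438]
ee_rot: [180.0, -0.2, 177.0]
ft_force: [0.6, 0.1, 0.2]
opening: 0.0303
finger_force: 0.0
```

Request:
send_rows(slide=[[0,0,-0.1],[0,0,-0.2],[0,0,-0.2],[0,0,-0.2],[0,0,-0.2]], angular=[[0,0,0],[0,0,0],[0,0,0],[0,0,0],[0,0,0]], fingers=[165,165,165,165,165])

```text
t: 19.63
eef_pos: [0.6369, -0.0818, 0.2253]
ee_rot: [-180.0, 0.1, 177.0]
ft_force: [0.1, 1.0, -1.2]
opening: 0.03
finger_force: 0.0
```

```bash
python3 - <<'E'
from fit import *
f=eyes.grab_frame('wrist'); save(f,'w8.png')
d=np.array([np.cos(np.radians(-3)),np.sin(np.radians(-3))])
h=np.array([.632,-.0811]); print('pin top pred',pix(f,[[*h,.093]]),'collar',pix(f,[[*h,.055]]))
cas('yellow',f,'wrist',np.array([.605,-.0793,-.05]),zb=.045)
cas('red',f,'wrist',np.array([.6085,.0793,-.05]),zb=.045)
plan([.5923+.0015,-.2855,.21],177)
E
```

```text
pin top pred [[321.50743686 186.15430386]] collar [[321.43969363 176.72138899]]
yellow xy [ 0.6038 -0.0797] yaw -2.7 err 0.134 hole px [321.4 174.6]
red xy [0.6087 0.0791] yaw -3.2 err 0.013 hole px [492.6 170.8]
slide [ 0.0773 -0.5143  0.0326] ang [ 0.0002 -0.0018 -0.0002] rows>= 5.0
```

View pics/w8.png

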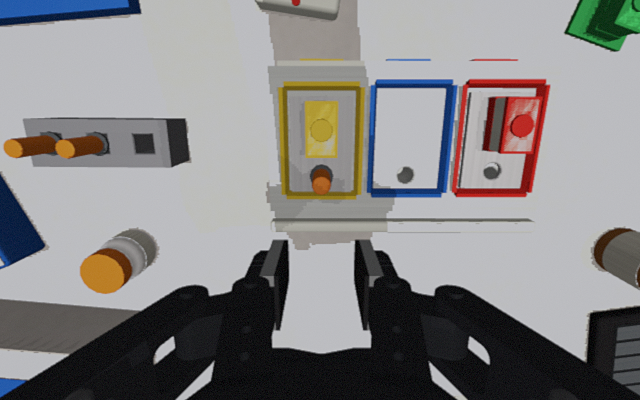

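```bash
python3 - <<'E'
from fit import *
plan([.590,-.287,.15],177)
E
```

```text
slide [ 0.0861 -0.5186  0.1826] ang [ 0.0002 -0.0018 -0.0002] rows>= 5.3
```

Request:
send_rows(slide=[[0.015,-0.09,0],[0.03,-0.18,0],[0.045,-0.27,0],[0.06,-0.36,0],[0.075,-0.45,0]], angular=[[0,0,0],[0,0,0],[0,0,0],[0,0,0],[0,0,0]], fingers=[165,165,165,165,165])

```text
t: 20.2
eef_pos: [0.5958, -0.2612, 0.2231]
ee_rot: [179.9, -0.1, 177.0]
ft_force: [0.3, 0.4, -0.3]
opening: 0.0301
finger_force: 0.0
```

Request:
send_rows(slide=[[0.01,-0.068,0.04],[0.011,-0.068,0.12],[0.011,-0.068,0.18],[0.011,-0.068,0.18],[0.011,-0.068,0.18]], angular=[[0,0,0],[0,0,0],[0,0,0],[0,0,0],[0,0,0]], fingers=[165,165,165,165,165])

```text
t: 20.62
eef_pos: [0.5896, -0.2858, 0.1501]
ee_rot: [179.8, -0.3, 177.0]
ft_force: [1.2, 0.2, 0.9]
opening: 0.0302
finger_force: 0.0
```

```bash
python3 - <<'E'
from h import *
plan([.590,-.2872,.067],177)
E
```

```text
slide [-0.0024 -0.004   0.2077] ang [ 0.0017 -0.0033 -0.    ] rows>= 2.0
```

Request:
send_rows(slide=[[0,-0.003,0.05],[0,-0.003,0.1],[0,-0.003,0.15],[0,-0.003,0.2],[0,-0.003,0.2]], angular=[[0,0,0],[0,0,0],[0,0,0],[0,0,0],[0,0,0]], fingers=[165,165,165,165,165])

```text
t: 21.03
eef_pos: [0.5899, -0.2865, 0.0703]
ee_rot: [179.9, -0.2, 177.1]
ft_force: [-1.0, 0.3, -0.6]
opening: 0.0302
finger_force: 0.0
```

Request:
send_rows(slide=[[0,0,0],[0,0,0],[0,0,0],[0,0,0],[0,0,0]], angular=[[0,0,0],[0,0,0],[0,0,0],[0,0,0],[0,0,0]], fingers=[165,255,255,255,255])

```text
t: 21.45
eef_pos: [0.593, -0.2882, 0.075]
ee_rot: [-179.9, 0.2, 177.0]
ft_force: [-0.0, 1.3, 6.0]
opening: 0.0138
finger_force: 58.7
```

Request:
send_rows(slide=[[0,0,0],[0,0,-0.05],[0,0,-0.12],[0,0,-0.2],[0,0,-0.25]], angular=[[0,0,0],[0,0,0],[0,0,0],[0,0,0],[0,0,0]], fingers=[255,255,255,255,255])

```text
t: 21.87
eef_pos: [0.5922, -0.2887, 0.1763]
ee_rot: [-179.9, 0.2, 177.0]
ft_force: [0.9, -0.2, -0.3]
opening: 0.0139
finger_force: 58.6
```

```bash
python3 - <<'E'
from h import *
plan([.639,.078,.20],177)
E
```

```text
slide [-0.0686  0.9216 -0.0605] ang [-0.001   0.002  -0.0003] rows>= 8.9
```

Request:
send_rows(slide=[[0,0.05,-0.06],[-0.01,0.15,-0.06],[-0.02,0.25,-0.06],[-0.03,0.35,-0.06],[-0.04,0.45,-0.06]], angular=[[0,0,0],[0,0,0],[0,0,0],[0,0,0],[0,0,0]], fingers=[255,255,255,255,255])

```text
t: 22.28
eef_pos: [0.6167, -0.1079, 0.1977]
ee_rot: [-180.0, 0.1, 176.9]
ft_force: [0.6, 0.6, -0.8]
opening: 0.014
finger_force: 58.6
```

Request:
send_rows(slide=[[-0.005,0.09,0],[-0.01,0.18,0],[-0.015,0.27,0],[-0.02,0.36,0],[-0.029,0.45,0]], angular=[[0,0,0],[0,0,0],[0,0,0],[0,0,0],[0,0,0]], fingers=[255,255,255,255,255])

```text
t: 22.7
eef_pos: [0.6375, 0.0714, 0.1973]
ee_rot: [-180.0, 0.0, 177.0]
ft_force: [0.9, -0.2, -0.9]
opening: 0.0138
finger_force: 58.6
```

Request:
send_rows(slide=[[0,0.02,0.03],[0,0.021,0.08],[0,0.021,0.15],[0,0.021,0.15],[0,0.021,0.15]], angular=[[0,0,0],[0,0,0],[0,0,0],[0,0,0],[0,0,0]], fingers=[255,255,255,255,255])

```text
t: 23.12
eef_pos: [0.6367, 0.0777, 0.1355]
ee_rot: [-179.9, -0.2, 177.0]
ft_force: [0.6, -0.1, -0.9]
opening: 0.0139
finger_force: 58.7
```

```bash
python3 - <<'E'
from h import *
f=eyes.grab_frame('wrist'); save(f,'w9.png',(220,130,420,330),3)
o=robot.get_obs();p=np.array(o['eef_pos']); print(p,o['ee_rot'])
c=lambda P:((pix(f,P)-[220,130])*3).round(0)
print('tip',c([p+[-.003,0,-.071]]),'deckhole, cas hole',c([[.6404,.0779,.045],[.6355,.0776,.051]]))
E
```

```text
[0.63813985 0.07791166 0.13712297] [-1.79986655e+02 -2.89715058e-02  1.76947162e+02]
tip [[304. 254.]] deckhole, cas hole [[305. 248.]
 [303. 235.]]
```

View pics/w9.png

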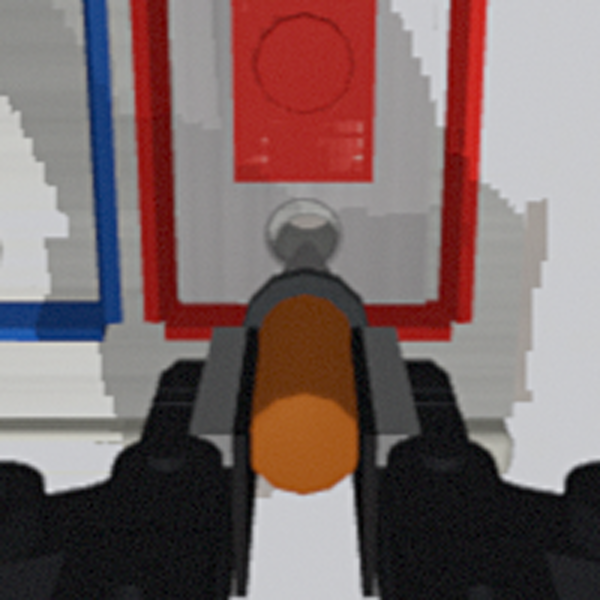

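Request:
send_rows(slide=[[-0.012,-0.002,0],[-0.012,-0.002,0.02],[-0.012,-0.002,0.04],[-0.012,-0.002,0.04],[-0.012,-0.002,0.04]], angular=[[0,0,0],[0,0,0],[0,0,0],[0,0,0],[0,0,0]], fingers=[255,255,255,255,255])

```text
t: 23.58
eef_pos: [0.6441, 0.0771, 0.1214]
ee_rot: [180.0, 0.1, 177.0]
ft_force: [0.5, -0.4, 4.1]
opening: 0.0142
finger_force: 59.3
```

Request:
send_rows(slide=[[0,0,0.01],[-0.001,0,0.025],[-0.003,0,0.04],[-0.006,0,0.053],[-0.008,0,0.06]], angular=[[0,0,0],[0,0,0],[0,0,0],[0,0,0],[0,0,0]], fingers=[255,255,255,255,255])

```text
t: 24.0
eef_pos: [0.643, 0.0773, 0.0951]
ee_rot: [-179.9, -0.4, 177.0]
ft_force: [-9.6, 0.5, 8.2]
opening: 0.0139
finger_force: 60.1
```

```bash
python3 - <<'E'
from h import *
plan([.6454,.0773,.080],177); o=robot.get_obs(); print(o['eef_pos'],o['ft_force'])
E
```

```text
slide [-0.0063  0.0003  0.0376] ang [-0.0006 -0.0043 -0.    ] rows>= 0.4
[0.64296677 0.0773183  0.09505409] [-9.59511789  0.49765476  8.22590913]
```

Request:
send_rows(slide=[[0,0,0.01],[0,0,0.02],[0,0,0.03],[0,0,0.035],[0,0,0.035]], angular=[[0,0,0],[0,0,0],[0,0,0],[0,0,0],[0,0,0]], fingers=[255,255,255,255,255])

```text
t: 24.42
eef_pos: [0.6439, 0.0773, 0.0807]
ee_rot: [-180.0, -0.3, 177.0]
ft_force: [-4.5, 0.1, -1.8]
opening: 0.0139
finger_force: 58.9
```

Request:
send_rows(slide=[[0,0,0.005],[0,0,0.01],[0,0,0.014],[0,0,0.014],[0,0,0.014]], angular=[[0,0,0],[0,0,0],[0,0,0],[0,0,0],[0,0,0]], fingers=[255,255,255,255,255])

```text
t: 24.83
eef_pos: [0.6445, 0.0774, 0.08]
ee_rot: [-179.9, -0.2, 177.0]
ft_force: [-15.8, -1.7, 25.8]
opening: 0.014
finger_force: 62.4
```

Request:
send_rows(slide=[[0,0,0],[0,0,0],[0,0,-0.03],[0,0,-0.1],[0,0,-0.18]], angular=[[0,0,0],[0,0,0],[0,0,0],[0,0,0],[0,0,0]], fingers=[165,165,165,165,165])

```text
t: 25.25
eef_pos: [0.6451, 0.0767, 0.1482]
ee_rot: [-180.0, -0.2, 177.0]
ft_force: [0.6, -0.3, 0.1]
opening: 0.03
finger_force: 0.0
```

Request:
send_rows(slide=[[0,0,-0.1],[0.06,-0.05,-0.2],[0.12,-0.1,-0.2],[0.18,-0.18,-0.2],[0.24,-0.24,-0.2]], angular=[[0,0,0],[0,0,0],[0,0,0],[0,0,0],[0,0,0]], fingers=[165,165,165,165,165])

```text
t: 25.67
eef_pos: [0.5455, -0.0156, 0.2311]
ee_rot: [-179.9, 0.2, 177.0]
ft_force: [0.1, -1.8, -0.3]
opening: 0.0304
finger_force: 0.0
```

Request:
send_rows(slide=[[0.07,-0.07,0],[0.14,-0.14,0],[0.2,-0.2,0],[0.23,-0.24,0],[0.23,-0.24,0]], angular=[[0,0,0],[0,0,0],[0,0,0],[0,0,0],[0,0,0]], fingers=[165,165,165,165,165])

```text
t: 26.08
eef_pos: [0.4456, -0.1091, 0.2297]
ee_rot: [-179.9, -0.0, 176.6]
ft_force: [0.1, 0.8, 0.2]
opening: 0.0301
finger_force: 0.0
```

```bash
python3 - <<'E'
from fit import *
f=eyes.grab_frame('wrist'); save(f,'w10.png'); o=robot.get_obs(); print(o['eef_pos'],o['ee_rot'],o['joint_positions'])
print('pins pred',pix(f,[[.632,-.0811,.093],[.6404,.0779,.093]]))
for n in('key','key_switch','key_tray'):
  for d in eyes.cut_out(n,'wrist'): print(n,round(d['confidence'],2),np.round(d['bbox']),world(f,cen(d['mask']),.05)[0])
E
```

```text
[ 0.44768429 -0.10702133  0.22999762] [-1.79923413e+02  1.00351901e-01  1.76712901e+02] [ 25.72982566   8.94577858 -17.12258256 116.09758789   3.27388896
  55.2835921   93.65545927]
pins pred [[361.45330727 374.97058304]
 [525.50619119 374.30747126]]
key 0.79 [146. 171.  32.  41.] [ 0.42456371 -0.27418299  0.05      ]
key_switch 0.96 [345. 184.  40.  42.] [ 0.44658011 -0.08810283  0.05      ]
key_tray 0.84 [109. 166. 179. 111.] [ 0.41926954 -0.30549615  0.05      ]
```

View pics/w10.png

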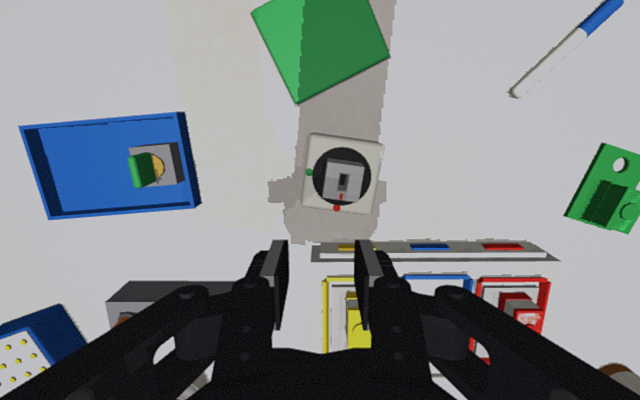

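```bash
cat > sw.py <<'E'
from fit import *
ROT=[box(-17,17,-17,17,30,58)]
circ=lambda r,z0,z1:np.array([[r*np.cos(a),r*np.sin(a),z] for a in np.linspace(0,6.28,24) for z in(z0,z1)])/1000.
KEY=lambda z:[box(-15,15,-4,4,z+30,z+62),circ(12,z+26,z+30)]
TRAY=[box(-50,50,-80,80,0,22),box(-20,20,32,72,4,34)]
def go(f,n,model,g,cam='wrist'):
    ds=eyes.cut_out(n,cam); d=min(ds,key=lambda d:np.linalg.norm(world(f,cen(d['mask']),.05)[0,:2]-g[:2]))
    p,e=fit(f,d['mask'],np.array(g),model=model); print(n,p[:2].round(4),'yaw',np.degrees(p[2]).round(1),'err',round(e,3)); return p
def slot(f,p,z=.058):
    u,v=pix(f,[[*p[:2],z]])[0].round().astype(int); g=cv2.cvtColor(f['image'],cv2.COLOR_RGB2GRAY)
    w=int(abs(pix(f,[[p[0]+.012,p[1],z]])[0,1]-v)); S=8
    s=cv2.resize(g[v-w:v+w+1,u-w:u+w+1],None,fx=S,fy=S,interpolation=cv2.INTER_CUBIC)
    t,m=cv2.threshold(s,0,255,cv2.THRESH_BINARY_INV+cv2.THRESH_OTSU)
    cs,_=cv2.findContours(m,cv2.RETR_EXTERNAL,cv2.CHAIN_APPROX_NONE); c=max(cs,key=cv2.contourArea)[:,0].astype(float)
    W=world(f,(c+.5)/S-.5+[u-w,v-w],z)[:,:2]*1000; r=cv2.minAreaRect(W.astype(np.float32))
    b=cv2.boxPoints(r); e=b[1]-b[0] if np.linalg.norm(b[1]-b[0])>np.linalg.norm(b[2]-b[1]) else b[2]-b[1]
    print('slot',np.round(r[0],1),'size',np.round(r[1],1),'long yaw',round(np.degrees(np.arctan2(e[1],e[0]))%180,1))
E
python3 - <<'E'
from sw import *
f=eyes.grab_frame('wrist')
p=go(f,'key_switch',ROT,[.4466,-.0881,0.]); slot(f,p)
k=go(f,'key',KEY(8),[.425,-.275,0.]); t=go(f,'key_tray',TRAY,[.425,-.33,0.])
print('block',place(np.array([[0,.052,0]]),t,0))
plan([.45,-.265,.20],180+np.degrees(t[2]))
E
```

```text
key_switch [ 0.4471 -0.0887] yaw -11.5 err 0.04
slot [446.9 -89.4] size [ 8.5 16.4] long yaw 169.6
key [ 0.4245 -0.2743] yaw 6.6 err 0.102
key_tray [ 0.4261 -0.3267] yaw 1.5 err 0.02
block [[ 0.42470229 -0.27469982  0.        ]]
slide [-0.023  -0.4027  0.0724] ang [ 0.0003  0.0001 -0.0493] rows>= 3.9
```

Request:
send_rows(slide=[[-0.01,-0.09,0],[-0.01,-0.18,0],[-0.02,-0.27,0.02],[-0.02,-0.36,0.05],[-0.02,-0.405,0.09]], angular=[[0,0,0],[0,0,0],[0,0,-0.02],[0,0,-0.05],[0,0,-0.055]], fingers=[165,165,165,165,165])

```text
t: 26.9
eef_pos: [0.4483, -0.2719, 0.1936]
ee_rot: [-179.8, 0.1, -178.1]
ft_force: [0.1, 0.2, -0.4]
opening: 0.03
finger_force: 0.0
```

Request:
send_rows(slide=[[0,0,0],[0,0,0],[0,0,0]], angular=[[0,0,0],[0,0,0],[0,0,0]], fingers=[165,165,165])

```text
t: 27.15
eef_pos: [0.4483, -0.2654, 0.193]
ee_rot: [179.9, -0.0, -178.0]
ft_force: [0.5, -0.1, 0.1]
opening: 0.0301
finger_force: 0.0
```

```bash
python3 - <<'E'
from sw import *
f=eyes.grab_frame('wrist'); save(f,'w11.png',(200,80,440,330),2)
k=go(f,'key',KEY(8),[.4245,-.2745,0.05]); t=go(f,'key_tray',TRAY,[.425,-.327,0.])
hsv=cv2.cvtColor(f['image'],cv2.COLOR_RGB2HSV); m=cv2.inRange(hsv,(45,100,30),(80,255,255)); n,l,st,ce=cv2.connectedComponentsWithStats(m)
uv=pix(f,[[*k[:2],.06]])[0]; i=min(range(1,n),key=lambda i:np.linalg.norm(ce[i]-uv)+1e4*(st[i,4]<150))
q,e=fit(f,l==i,k,model=[KEY(8)[0]]); print('bow',q[:2],np.degrees(q[2]),e,st[i])
print('block',place(np.array([[0,.052,0]]),t,0)); print((pix(f,[[*k[:2],.07]])-[200,80])*2)
plan([*q[:2],.052],180+np.degrees(q[2])); o=robot.get_obs(); print(o['eef_pos'],o['ee_rot'],o['joint_positions'][-1])
E
```

```text
key [ 0.4245 -0.2747] yaw -2.0 err 0.102
key_tray [ 0.4262 -0.327 ] yaw 1.6 err 0.016
bow [ 0.42518062 -0.27540334] -2.0023022619409585 0.3450528338136407 [305 143  10  40 347]
block [[ 0.42476853 -0.27506727  0.        ]]
[[219.60778703 169.34067409]]
slide [ 0.0601 -0.0229  0.3544] ang [-0.0001  0.0007  0.0454] rows>= 3.5
[ 0.44869742 -0.2653709   0.1937821 ] [-1.79992703e+02  6.43849373e-02 -1.77914681e+02] 115.94956568146196
```

View pics/w11.png

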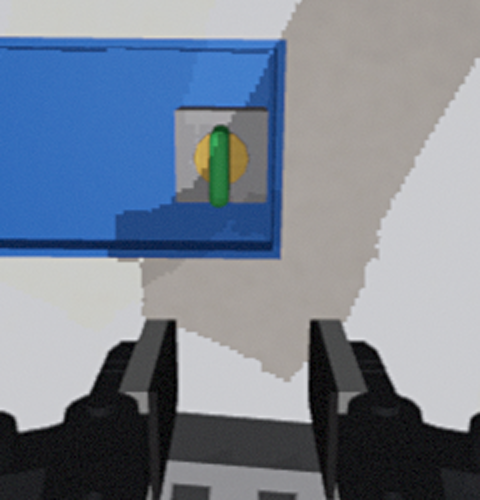

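Request:
send_rows(slide=[[0.03,-0.023,0.02],[0.063,-0.023,0.08],[0.063,-0.023,0.16],[0.063,-0.023,0.22],[0.063,-0.023,0.22]], angular=[[0,0,0],[0,0,0],[0,0,0],[0,0,0],[0,0,0]], fingers=[165,165,165,165,165])

```text
t: 27.72
eef_pos: [0.4203, -0.2743, 0.1017]
ee_rot: [179.8, -0.3, -178.0]
ft_force: [-0.2, -0.1, 0.4]
opening: 0.03
finger_force: 0.0
```

Request:
send_rows(slide=[[0,0,0],[0,0,0],[0,0,0]], angular=[[0,0,0],[0,0,0],[0,0,0]], fingers=[185,185,185])

```text
t: 27.97
eef_pos: [0.4245, -0.2773, 0.107]
ee_rot: [-179.9, 0.2, -178.0]
ft_force: [-0.1, -0.9, -0.2]
opening: 0.0236
finger_force: 0.0
```

```bash
python3 - <<'E'
from sw import *
plan([.4242,-.275,.053],182); o=robot.get_obs(); print(o['eef_pos'],o['opening'])
f=eyes.grab_frame('wrist'); k=go(f,'key',KEY(8),[.4245,-.2745,0.02])
E
```

```text
slide [0.001  0.0061 0.1351] ang [-0.0012  0.0019 -0.0003] rows>= 1.3
[ 0.42450692 -0.27731626  0.10704438] 0.023576456817931517
key [ 0.4246 -0.2755] yaw 2.3 err 0.098
```

Request:
send_rows(slide=[[0,0.005,0.04],[0,0.005,0.08],[0,0.005,0.12],[0,0.005,0.133],[0,0.005,0.133]], angular=[[0,0,0],[0,0,0],[0,0,0],[0,0,0],[0,0,0]], fingers=[185,185,185,185,185])

```text
t: 28.48
eef_pos: [0.4222, -0.2745, 0.0514]
ee_rot: [179.9, -0.1, -178.1]
ft_force: [0.6, -0.4, 0.8]
opening: 0.0233
finger_force: 0.0
```

Request:
send_rows(slide=[[0,0,0],[0,0,0],[0,0,0],[0,0,0],[0,0,0]], angular=[[0,0,0],[0,0,0],[0,0,0],[0,0,0],[0,0,0]], fingers=[185,255,255,255,255])

```text
t: 28.9
eef_pos: [0.4237, -0.2754, 0.0531]
ee_rot: [-179.9, 0.1, -178.1]
ft_force: [-0.1, 1.0, 6.6]
opening: 0.0069
finger_force: 59.3
```

Request:
send_rows(slide=[[0,0,0],[0,0,0],[0,0,0]], angular=[[0,0,0],[0,0,0],[0,0,0]], fingers=[255,255,255])

```text
t: 29.15
eef_pos: [0.4237, -0.2754, 0.0531]
ee_rot: [-179.9, 0.1, -178.1]
ft_force: [-0.1, 1.2, 6.0]
opening: 0.0069
finger_force: 59.3
```

Request:
send_rows(slide=[[0,0,-0.05],[0,0,-0.1],[0,0,-0.15],[0,0,-0.2],[0,0,-0.25]], angular=[[0,0,0],[0,0,0],[0,0,0],[0,0,0],[0,0,0]], fingers=[255,255,255,255,255])

```text
t: 29.57
eef_pos: [0.4225, -0.2748, 0.153]
ee_rot: [180.0, -0.0, -178.1]
ft_force: [-0.4, 0.0, -0.7]
opening: 0.007
finger_force: 60.9
```

```bash
python3 - <<'E'
from sw import *
plan([.448,-.089,.155],169)
E
```

```text
slide [-0.0793  0.4621 -0.005 ] ang [-0.     -0.      0.1436] rows>= 4.5
```

Request:
send_rows(slide=[[-0.015,0.09,0],[-0.03,0.18,0],[-0.05,0.27,0],[-0.065,0.36,0],[-0.079,0.462,0]], angular=[[0,0,0],[0,0,0.04],[0,0,0.08],[0,0,0.12],[0,0,0.143]], fingers=[255,255,255,255,255])

```text
t: 29.98
eef_pos: [0.4482, -0.0885, 0.1524]
ee_rot: [-180.0, 0.1, 168.8]
ft_force: [1.2, 0.1, -0.3]
opening: 0.007
finger_force: 60.9
```

Request:
send_rows(slide=[[0,0,0],[0,0,0.04],[0,0,0.08],[0,0,0.08],[0,0,0.08]], angular=[[0,0,0],[0,0,0],[0,0,0],[0,0,0],[0,0,0]], fingers=[255,255,255,255,255])

```text
t: 30.4
eef_pos: [0.4473, -0.0891, 0.1196]
ee_rot: [180.0, -0.1, 169.1]
ft_force: [0.3, 0.6, -0.2]
opening: 0.0072
finger_force: 60.9
```

```bash
python3 - <<'E'
from sw import *
f=eyes.grab_frame('wrist'); save(f,'w12.png',(250,130,390,290),4)
o=robot.get_obs(); p=np.array(o['eef_pos']); print(p,o['ee_rot'])
c=lambda P:((pix(f,P)-[250,130])*4).round(0)
y=np.radians(o['ee_rot'][2]-180); C,S=np.cos(y),np.sin(y)
for x in(-5.5,5.5): print('blade end',c([p+[x*C/1e3,x*S/1e3,-.0451]]))
for x in(-15,15): print('bow top',c([p+[x*C/1e3,x*S/1e3,-.0451+.062]]))
print('slot',c([[.447,-.0892,.058]]),c([[.447+.008*np.cos(.19),-.0892-.008*np.sin(.19),.058]]))
E
```

```text
[ 0.44800116 -0.08933527  0.12018309] [ 1.79998146e+02 -2.61265542e-02  1.69053962e+02]
blade end [[282. 371.]]
blade end [[282. 445.]]
bow top [[282. 496.]]
bow top [[282. 778.]]
slot [[282. 362.]] [[282. 411.]]
```

View pics/w12.png

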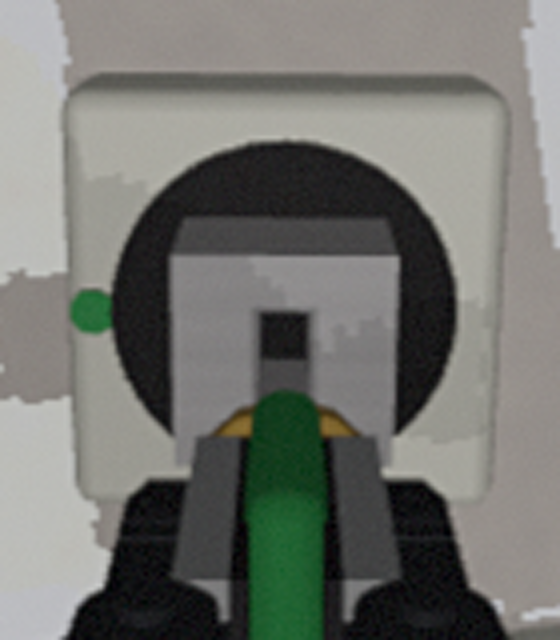

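Request:
send_rows(slide=[[0.003,0,0.0],[0.003,0,0.02],[0.003,0,0.035],[0.003,0,0.05],[0.003,0,0.063]], angular=[[0,0,0],[0,0,0],[0,0,0],[0,0,0],[0,0,0]], fingers=[255,255,255,255,255])

```text
t: 30.87
eef_pos: [0.4466, -0.089, 0.094]
ee_rot: [-180.0, -0.0, 169.0]
ft_force: [-0.9, 0.1, -0.8]
opening: 0.0068
finger_force: 60.9
```

Request:
send_rows(slide=[[0,0,0],[0,0,0],[0,0,0]], angular=[[0,0,0],[0,0,0],[0,0,0]], fingers=[255,255,255])

```text
t: 31.12
eef_pos: [0.4469, -0.0889, 0.0946]
ee_rot: [180.0, -0.0, 169.1]
ft_force: [-0.2, 0.5, -1.4]
opening: 0.0071
finger_force: 60.9
```

Request:
send_rows(slide=[[0,0,0.01],[0,0,0.02],[0,0,0.03],[0,0,0.04],[0,0,0.046]], angular=[[0,0,0],[0,0,0],[0,0,0],[0,0,0],[0,0,0]], fingers=[255,255,255,255,255])

```text
t: 31.53
eef_pos: [0.4471, -0.089, 0.0767]
ee_rot: [-180.0, -0.0, 169.1]
ft_force: [-10.8, 2.8, 44.0]
opening: 0.0069
finger_force: 67.5
```

Request:
send_rows(slide=[[0,0,0],[0,0,0],[0,0,0]], angular=[[0,0,0],[0,0,0],[0,0,0]], fingers=[255,255,255])

```text
t: 31.78
eef_pos: [0.447, -0.0889, 0.077]
ee_rot: [-180.0, -0.0, 169.1]
ft_force: [-4.0, 0.3, 12.4]
opening: 0.007
finger_force: 63.0
```

Request:
send_rows(slide=[[0,0,-0.003],[0,0,-0.003],[0,0,-0.003],[0,0,-0.003],[0,0,-0.003]], angular=[[0,0,0.05],[0,0,0.1],[0,0,0.16],[0,0,0.22],[0,0,0.28]], fingers=[255,255,255,255,255])

```text
t: 32.2
eef_pos: [0.4467, -0.0892, 0.0774]
ee_rot: [-180.0, -0.0, 143.6]
ft_force: [-1.4, -0.5, 3.0]
opening: 0.007
finger_force: 61.4
```

Request:
send_rows(slide=[[0,0,0],[0,0,0],[0,0,0],[0,0,0],[0,0,0]], angular=[[0,0,0.06],[0,0,0.12],[0,0,0.18],[0,0,0.24],[0,0,0.3]], fingers=[255,255,255,255,255])

```text
t: 32.62
eef_pos: [0.4467, -0.0893, 0.0774]
ee_rot: [-180.0, 0.0, 116.6]
ft_force: [-1.7, -1.3, 3.1]
opening: 0.0069
finger_force: 61.4
```

Request:
send_rows(slide=[[0,0,0],[0,0,0],[0,0,0],[0,0,0],[0,0,0]], angular=[[0,0,0.06],[0,0,0.12],[0,0,0.18],[0,0,0.24],[0,0,0.3]], fingers=[255,255,255,255,255])

```text
t: 33.03
eef_pos: [0.4466, -0.0894, 0.0774]
ee_rot: [-180.0, 0.0, 89.6]
ft_force: [-1.5, -1.9, 2.0]
opening: 0.0073
finger_force: 61.4
```

```bash
python3 - <<'E'
from h import *
o=robot.get_obs(); print(o['eef_pos'],o['ee_rot'],o['ft_force'],o['wrist_torque'],o['joint_positions'])
E
```

```text
[ 0.44659132 -0.08936215  0.07740867] [-1.79962947e+02  3.17742083e-02  8.95954083e+01] [-1.53727736 -1.87708188  2.01254644] [-0.22376834  0.46630878  0.06381209] [  2.07088708  22.20323182   6.79178698 123.8986894   -4.50044707
  34.15337625  11.68679322]
```

Request:
send_rows(slide=[[0,0,0],[0,0,0],[0,0,0],[0,0,0],[0,0,0]], angular=[[0,0,0.03],[0,0,0.06],[0,0,0.09],[0,0,0.12],[0,0,0.14]], fingers=[255,255,255,255,255])

```text
t: 33.45
eef_pos: [0.4466, -0.0894, 0.0774]
ee_rot: [-180.0, 0.0, 77.1]
ft_force: [-2.0, -0.8, 2.6]
opening: 0.0069
finger_force: 61.4
```

Request:
send_rows(slide=[[0,0,0],[0,0,0],[0,0,0]], angular=[[0,0,0.01],[0,0,0.02],[0,0,0.02]], fingers=[255,255,255])

```text
t: 33.7
eef_pos: [0.4466, -0.0893, 0.0774]
ee_rot: [-180.0, 0.0, 75.4]
ft_force: [-2.3, -2.6, 3.2]
opening: 0.0068
finger_force: 61.4
```

```bash
python3 - <<'E'
from h import *
o=robot.get_obs(); print(o['eef_pos'],o['ee_rot'],o['ft_force'],o['wrist_torque'])
E
```

```text
[ 0.44661056 -0.08933597  0.07740738] [-1.79973604e+02  3.38557104e-02  7.54236211e+01] [-2.29409333 -2.63141023  3.22224252] [-0.55953001  0.53303429  0.05610689]
```

Request:
send_rows(slide=[[0,0,0],[0,0,0],[0,0,0]], angular=[[0,0,0.015],[0,0,0.03],[0,0,0.03]], fingers=[255,255,255])

```text
t: 33.95
eef_pos: [0.4466, -0.0893, 0.0774]
ee_rot: [-180.0, 0.0, 72.6]
ft_force: [-2.1, -2.5, 1.3]
opening: 0.0068
finger_force: 61.4
```

```bash
python3 - <<'E'
from h import *
o=robot.get_obs(); print(o['eef_pos'],o['ee_rot'],o['ft_force'],o['wrist_torque'])
E
```

```text
[ 0.44660359 -0.08929095  0.07739919] [-1.79977187e+02  2.53516978e-02  7.26362425e+01] [-2.13356961 -2.54116906  1.30219337] [-0.73319644  0.65869781  0.08311149]
```

Request:
send_rows(slide=[[0,0,0],[0,0,0],[0,0,0]], angular=[[0,0,0.015],[0,0,0.03],[0,0,0.03]], fingers=[255,255,255])

```text
t: 34.2
eef_pos: [0.4466, -0.0892, 0.0774]
ee_rot: [-180.0, 0.0, 69.9]
ft_force: [-2.9, -4.0, 2.4]
opening: 0.0071
finger_force: 61.4
```

```bash
python3 - <<'E'
from h import *
o=robot.get_obs(); print(o['eef_pos'],o['ee_rot'],o['ft_force'],o['wrist_torque'])
E
```

```text
[ 0.44663007 -0.0892286   0.07740566] [-1.79979083e+02  3.11694010e-02  6.99472652e+01] [-2.86223638 -4.0448268   2.36260484] [-0.99426325  0.76544949  0.21661077]
```

Request:
send_rows(slide=[[0,0,0],[0,0,0],[0,0,0],[0,0,0],[0,0,0]], angular=[[0,0,0.015],[0,0,0.03],[0,0,0.045],[0,0,0.045],[0,0,0.045]], fingers=[255,255,255,255,255])

```text
t: 34.62
eef_pos: [0.4467, -0.089, 0.0774]
ee_rot: [-180.0, 0.0, 66.0]
ft_force: [-2.9, -4.0, 2.0]
opening: 0.0068
finger_force: 61.6
```

```bash
python3 - <<'E'
from h import *
o=robot.get_obs(); print(o['eef_pos'],o['ee_rot'],o['ft_force'],o['wrist_torque'])
E
```

```text
[ 0.44669507 -0.08899411  0.07741885] [-1.79983117e+02  2.94095027e-02  6.60289385e+01] [-2.85402842 -4.03356719  2.0305923 ] [-0.9171405   0.72760902  0.48315747]
```

Request:
send_rows(slide=[[0,0,0],[0,0,0],[0,0,0],[0,0,0],[0,0,0]], angular=[[0,0,-0.03],[0,0,-0.06],[0,0,-0.1],[0,0,-0.1],[0,0,-0.1]], fingers=[255,255,255,255,255])

```text
t: 35.03
eef_pos: [0.4469, -0.0882, 0.0773]
ee_rot: [-180.0, -0.0, 74.9]
ft_force: [-1.8, 0.1, 0.8]
opening: 0.0068
finger_force: 60.9
```

```bash
python3 - <<'E'
from h import *
o=robot.get_obs(); print(o['eef_pos'],o['ee_rot'],o['ft_force'],o['wrist_torque'])
E
```

```text
[ 0.44690368 -0.08821275  0.07734004] [-1.79977626e+02 -4.67034729e-02  7.48960559e+01] [-1.75911384  0.05515923  0.82866576] [-0.03825086  0.50329513  0.04357052]
```

Request:
send_rows(slide=[[0,0,-0.02],[0,0,-0.04],[0,0,-0.06],[0,0,-0.08],[0,0,-0.11]], angular=[[0,0,0],[0,0,0],[0,0,0],[0,0,0],[0,0,0]], fingers=[255,255,255,255,255])

```text
t: 35.45
eef_pos: [0.4473, -0.0887, 0.1225]
ee_rot: [180.0, -0.0, 75.0]
ft_force: [1.4, -0.1, -0.9]
opening: 0.0072
finger_force: 60.9
```

Request:
send_rows(slide=[[0,0,-0.04],[0,0,-0.1],[0,0,-0.15],[0,0,-0.15],[0,0,-0.15]], angular=[[0,0,0],[0,0,0],[0,0,0],[0,0,0],[0,0,0]], fingers=[255,255,255,255,255])

```text
t: 35.87
eef_pos: [0.4485, -0.0889, 0.1834]
ee_rot: [179.7, -0.1, 75.0]
ft_force: [-0.3, 0.4, -0.4]
opening: 0.0071
finger_force: 60.9
```

```bash
python3 - <<'E'
from sw import *
o=robot.get_obs(); print(o['eef_pos'],o['ee_rot'],o['opening'])
f=eyes.grab_frame('wrist')
try: p=go(f,'key_switch',ROT,[.447,-.089,-.1]); slot(f,p)
except Exception as e: print(e)
for cam in('scene','top'):
    g=eyes.grab_frame(cam); save(g,cam+'13.png')
    try: go(g,'key_switch',ROT,[.447,-.089,-.1],cam)
    except Exception as e: print(e)
plan([.4237,-.2754,.17],181.9)
E
```

```text
[ 0.44847173 -0.08889475  0.18343257] [ 1.79736303e+02 -6.83932726e-02  7.50049136e+01] 0.007084902402535455
key_switch [ 0.4474 -0.0889] yaw -7.6 err 0.028
slot [447.7 -88. ] size [4.5 5.5] long yaw 164.9
key_switch [ 0.4458 -0.0897] yaw -12.6 err 0.173
min() iterable argument is empty
slide [-0.4652  0.0663  0.0266] ang [-1.0000e-03 -9.0000e-04 -1.1877e+00] rows>= 14.9
```

Request:
send_rows(slide=[[-0.09,0.013,0],[-0.18,0.026,0],[-0.27,0.04,0],[-0.36,0.053,0],[-0.45,0.066,0]], angular=[[0,0,-0.078],[0,0,-0.156],[0,0,-0.234],[0,0,-0.312],[0,0,-0.39]], fingers=[255,255,255,255,255])

```text
t: 36.58
eef_pos: [0.4266, -0.2619, 0.1808]
ee_rot: [-179.9, -0.1, 106.0]
ft_force: [0.2, 0.0, 0.1]
opening: 0.0072
finger_force: 60.9
```

Request:
send_rows(slide=[[0,0,0],[0,0,0],[0,0,0],[0,0,0],[0,0,0]], angular=[[0,0,-0.078],[0,0,-0.156],[0,0,-0.234],[0,0,-0.312],[0,0,-0.39]], fingers=[255,255,255,255,255])

```text
t: 37.0
eef_pos: [0.4266, -0.2608, 0.1806]
ee_rot: [-180.0, -0.1, 141.1]
ft_force: [0.4, -0.4, -1.1]
opening: 0.007
finger_force: 60.9
```

Request:
send_rows(slide=[[0,0,0],[0,0,0],[0,0,0],[0,0,0],[0,0,0]], angular=[[0,0,-0.078],[0,0,-0.156],[0,0,-0.234],[0,0,-0.312],[0,0,-0.39]], fingers=[255,255,255,255,255])

```text
t: 37.42
eef_pos: [0.4267, -0.2606, 0.1806]
ee_rot: [180.0, -0.1, 176.2]
ft_force: [-0.2, -0.3, -0.9]
opening: 0.0067
finger_force: 60.9
```

Request:
send_rows(slide=[[0,0,0],[0,0,0],[0,0,0]], angular=[[0,0,0],[0,0,0],[0,0,0]], fingers=[255,255,255])

```text
t: 37.67
eef_pos: [0.4269, -0.2609, 0.1811]
ee_rot: [180.0, -0.0, 175.6]
ft_force: [0.1, -0.2, -0.9]
opening: 0.0071
finger_force: 60.9
```

```bash
python3 - <<'E'
from sw import *
plan([.4237,-.2754,.10],181.9)
f=eyes.grab_frame('wrist'); o=robot.get_obs(); p=np.array(o['eef_pos'])
# held bow yaw relative to tool
hsv=cv2.cvtColor(f['image'],cv2.COLOR_RGB2HSV); m=cv2.inRange(hsv,(45,100,20),(80,255,255)); n,l,st,ce=cv2.connectedComponentsWithStats(m)
uv=pix(f,[p+[0,0,.01]])[0]; i=min(range(1,n),key=lambda i:np.linalg.norm(ce[i]-uv)+1e4*(st[i,4]<150)); print(st[i],ce[i])
for v in range(st[i,1]+4,st[i,1]+st[i,3],12): u=np.where(l[v]==i)[0]; print(v,(u.min()+u.max())/2,end='; ')
print(pix(f,[p+[-.015,0,.015],p+[.010,0,.015]]))
E
```

```text
slide [ 0.005  -0.0369  0.2027] ang [ 0.0003 -0.0005 -0.0695] rows>= 2.0
[ 310  228   23   93 1731] [321.04968226 273.83015598]
232 321.0; 244 320.5; 256 321.0; 268 321.0; 280 321.0; 292 321.0; 304 321.0; 316 321.0; [[317.99863653 249.66764761]
 [322.98126856 307.99142155]]
```

Request:
send_rows(slide=[[0.005,-0.037,0],[0.005,-0.037,0.06],[0.005,-0.037,0.13],[0.005,-0.037,0.19],[0.005,-0.037,0.19]], angular=[[0,0,-0.04],[0,0,-0.069],[0,0,-0.069],[0,0,-0.069],[0,0,-0.069]], fingers=[255,255,255,255,255])

```text
t: 38.13
eef_pos: [0.421, -0.2736, 0.1014]
ee_rot: [179.8, -0.4, -178.0]
ft_force: [-1.6, 0.8, -0.1]
opening: 0.007
finger_force: 60.9
```

Request:
send_rows(slide=[[0,0,0],[0,0,0],[0,0,0]], angular=[[0,0,0],[0,0,0],[0,0,0]], fingers=[255,255,255])

```text
t: 38.38
eef_pos: [0.4254, -0.2761, 0.1071]
ee_rot: [-179.9, 0.1, -178.0]
ft_force: [-0.5, -0.4, -0.5]
opening: 0.0072
finger_force: 60.9
```

```bash
python3 - <<'E'
from sw import *
plan([.4237,-.2754,.07],181.9)
E
```

```text
slide [0.0043 0.002  0.0928] ang [-0.001   0.0015  0.0017] rows>= 0.9
```

Request:
send_rows(slide=[[0.004,0.002,0.0],[0.004,0.002,0.02],[0.004,0.002,0.04],[0.004,0.002,0.055],[0.004,0.002,0.055]], angular=[[0,0,0],[0,0,0],[0,0,0],[0,0,0],[0,0,0]], fingers=[255,255,255,255,255])

```text
t: 38.8
eef_pos: [0.4214, -0.274, 0.0819]
ee_rot: [179.9, -0.1, -177.9]
ft_force: [-0.5, 0.7, -0.9]
opening: 0.0067
finger_force: 60.9
```

Request:
send_rows(slide=[[0,0,0.01],[0,0,0.02],[0,0,0.03],[0,0,0.04],[0,0,0.04]], angular=[[0,0,0],[0,0,0],[0,0,0],[0,0,0],[0,0,0]], fingers=[255,255,255,255,255])

```text
t: 39.22
eef_pos: [0.4228, -0.2748, 0.0669]
ee_rot: [-180.0, 0.0, -177.9]
ft_force: [2.0, -1.0, -0.7]
opening: 0.0066
finger_force: 60.8
```

In the slot; lower until the collar sits, then release.

Request:
send_rows(slide=[[0,0,0.01],[0,0,0.02],[0,0,0.03],[0,0,0.034],[0,0,0.034]], angular=[[0,0,0],[0,0,0],[0,0,0],[0,0,0],[0,0,0]], fingers=[255,255,255,255,255])

```text
t: 39.63
eef_pos: [0.4228, -0.2749, 0.0536]
ee_rot: [-180.0, 0.0, -177.9]
ft_force: [3.1, -2.1, -2.6]
opening: 0.0069
finger_force: 60.6
```

Request:
send_rows(slide=[[0,0,0],[0,0,0],[0,0,0]], angular=[[0,0,0],[0,0,0],[0,0,0]], fingers=[255,255,255])

```text
t: 39.88
eef_pos: [0.4228, -0.2749, 0.0539]
ee_rot: [-180.0, 0.0, -177.9]
ft_force: [2.7, -1.0, -3.8]
opening: 0.0067
finger_force: 60.5
```

Request:
send_rows(slide=[[0,0,0],[0,0,0],[0,0,0],[0,0,-0.05],[0,0,-0.12]], angular=[[0,0,0],[0,0,0],[0,0,0],[0,0,0],[0,0,0]], fingers=[170,170,170,170,170])

```text
t: 40.3
eef_pos: [0.4199, -0.2732, 0.1001]
ee_rot: [179.8, -0.3, -177.9]
ft_force: [0.1, -1.1, 0.1]
opening: 0.0287
finger_force: 0.0
```

Request:
send_rows(slide=[[-0.05,0,-0.08],[-0.1,0,-0.16],[-0.1,0,-0.24],[-0.1,0,-0.24],[-0.1,0,-0.24]], angular=[[0,0,0],[0,0,0],[0,0,0],[0,0,0],[0,0,0]], fingers=[170,170,170,170,170])

```text
t: 40.72
eef_pos: [0.4636, -0.2737, 0.2]
ee_rot: [-179.9, 0.2, -177.9]
ft_force: [-1.1, 0.0, -0.2]
opening: 0.0287
finger_force: 0.0
```

```bash
python3 - <<'E'
from sw import *
o=robot.get_obs(); print(o['eef_pos'],o['opening'],o['t'])
f=eyes.grab_frame('wrist'); go(f,'key',KEY(8),[.4245,-.2747,0.02]); p=go(f,'key_switch',ROT,[.447,-.089,-.13]); slot(f,p)
g=eyes.grab_frame('scene'); a=f['image'][40:300,150:640]; b=g['image'][100:400,100:500]
im=np.zeros((580,640,3),np.uint8); im[:260,:490]=a; im[270:570,:400]=b; cv2.imwrite('pics/fin.png',im[:,:,::-1])
cas('red',g,'scene',np.array([.6134,.0793,-.05]),zb=.045); cas('yellow',g,'scene',np.array([.605,-.0797,-.05]),zb=.045)
E
```

```text
[ 0.46355618 -0.27373368  0.20002572] 0.02871264311854486 40.7167
key [ 0.4241 -0.2748] yaw 1.4 err 0.134
key_switch [ 0.447  -0.0889] yaw -7.7 err 0.053
slot [446.9 -89.9] size [16.9  8.6] long yaw 83.1
red xy [0.6121 0.0776] yaw -1.1 err 0.216 hole px [371.8 221. ]
yellow xy [ 0.6029 -0.0798] yaw -2.4 err 0.041 hole px [305.4 255.5]
```

View pics/fin.png

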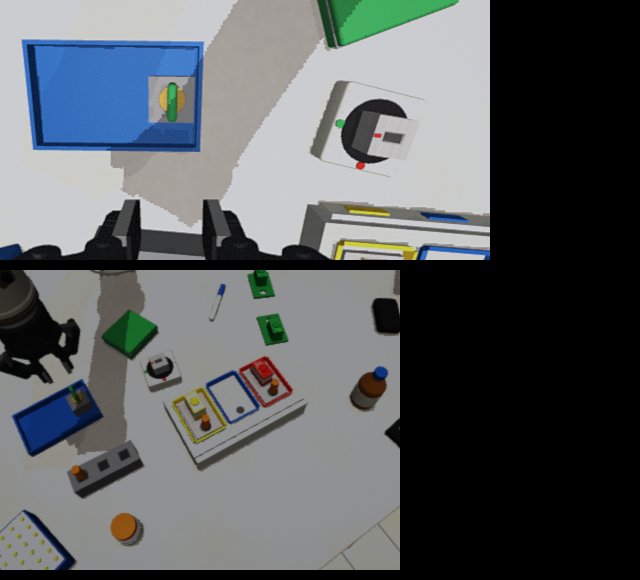

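```bash
python3 -c "
from cell import robot
print(robot.job_done())"
```

```text
the job is handed in; nothing more can be done
None
```

The job is done and handed in: the red and yellow cassettes are pinned in their frames (no blue cassette was on the bench), the switch is turned to its stop, the key is back in its tray, and the jar and bottle are still standing.

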